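# Set out the connecting rods and check the gudgeon pin

### The job

Lay every connecting rod flat in the aluminium tray, one to a wide lane and straight along it, all big ends towards the tray's tall wall. Also check the height gauge's zero by pressing its black pad fully down while empty and letting it rise; then take the long steel pin from the pocket tray, lay it lengthwise between the gauge's rails and let go, press the pad until the foot sits firmly on the pin, hold a moment, let it spring back up, then lay the pin lengthwise about midway along the tray's narrow bay. Leave the bushes, pistons and marker where they are.

Things in the scene. Friction and masses are not known exactly. Their poses are not given: they have to be found in the camera images.
- rod_a: Steel connecting rod, 164 mm long, 0.42 kg, lying flat on either face; None if absent. Origin on its centre line at mid thickness (11 mm up), near its centre of mass: grip it there. Beam 20 mm wide, 16 thick, x = -18 to +64 mm. +x points to the small end (28 mm disc at x = +80 mm), -x to the big end (50 mm disc at x = -45 mm), both 22 mm thick, bores closed by flush black plugs.
- rod_b: Steel connecting rod, 164 mm long, 0.42 kg, lying flat on either face; None if absent. Origin on its centre line at mid thickness (11 mm up), near its centre of mass: grip it there. Beam 20 mm wide, 16 thick, x = -18 to +64 mm. +x points to the small end (28 mm disc at x = +80 mm), -x to the big end (50 mm disc at x = -45 mm), both 22 mm thick, bores closed by flush black plugs.
- rod_c: Steel connecting rod, 164 mm long, 0.42 kg, lying flat on either face; None if absent. Origin on its centre line at mid thickness (11 mm up), near its centre of mass: grip it there. Beam 20 mm wide, 16 thick, x = -18 to +64 mm. +x points to the small end (28 mm disc at x = +80 mm), -x to the big end (50 mm disc at x = -45 mm), both 22 mm thick, bores closed by flush black plugs.
- rod_d: Steel connecting rod, 164 mm long, 0.42 kg, lying flat on either face; None if absent. Origin on its centre line at mid thickness (11 mm up), near its centre of mass: grip it there. Beam 20 mm wide, 16 thick, x = -18 to +64 mm. +x points to the small end (28 mm disc at x = +80 mm), -x to the big end (50 mm disc at x = -45 mm), both 22 mm thick, bores closed by flush black plugs.
- rod_a_big (a point): Centre of the big end (50 mm disc) of rod_a, at mid thickness; None if the rod is absent.
- rod_b_big (a point): Centre of the big end (50 mm disc) of rod_b, at mid thickness; None if the rod is absent.
- rod_c_big (a point): Centre of the big end (50 mm disc) of rod_c, at mid thickness; None if the rod is absent.
- rod_d_big (a point): Centre of the big end (50 mm disc) of rod_d, at mid thickness; None if the rod is absent.
- tray: Fixed aluminium tray, 304 mm (x) by 208 (y); origin under its centre on the desk. Floor 4 mm thick. Lanes run along y (-100 to +100 mm) between 4 mm thick walls with tops 10 mm above the desk: four rod lanes 60 mm wide centred at x = -74, -10, +54, +118 mm, and the narrow pin bay, 40 mm wide, at x = -128 mm. The end wall at -y is the tall one (30 mm); at +y it is low (10 mm).
- pin: Gudgeon pin: plain steel tube 76 mm long, 24 mm in diameter, 0.14 kg, ends plugged black; its faintly flattened sides keep it from rolling far. Origin at its centre, x along its length. It starts lying in one of the pockets of the pocket tray.
- pockets: Fixed grey pocket tray, 100 mm (x) by 180 (y), floor 5 mm, rim 12 mm above the desk; origin under its centre on the desk. Three pockets, 90 mm (x) by 32 (y), 7 mm deep, at y = -60, 0, +60 mm. The pin lies along x in one of them, its centre 17 mm above the desk, its top 17 mm above the rim; a brass bush stands in each of the others.
- gauge: Fixed grey height gauge. Origin on the desk under where the pin's centre belongs. Base x -53 to +97 mm, y -45 to +45 mm, 12 mm thick; its top is the anvil. Two rails 4 mm high, 80 mm long, 30 mm apart inside, hold the pin along x, centred. The foot overhangs the pin's +x end, so the pin cannot come straight down or up: bring it in, and out, at the open -x end.
- gauge_foot (a joint): How far the gauge foot is pressed down, m: 0 up (rest, spring returned), 0.040 fully down, touching the bare anvil. The foot's height over the anvil is 0.040 minus this, so it reads 0.016 when resting on the 24 mm pin. Spring: about 2.4 N to start, 3.5 N at the pin, 5 N at the anvil; it springs back up when let go. About 10 N on the pad seats the foot firmly.
- gauge_pad (a point): Centre of the top of the black press pad (32 mm disc) over the gauge's guide at gauge x = +75 mm; 124 mm above the desk when up. Pressed straight down, it carries the foot with it.
- gauge_tip (a point): Centre of the underside of the gauge foot (16 mm disc), over gauge x = +28 mm, 40 mm above the anvil when up. Its arm (18 mm wide, top 62 mm above the anvil when up) runs to the guide with two posts at x = +75 mm. Gripped 10 mm to -x of its middle, lowered 30 mm short (to -x) till just above the rails and slid +x under the foot, the pin goes in.
- bush_a: Brass bush, 26 mm across, 26 mm high, standing in a pocket; leave it. Origin at its underside.
- bush_b: Brass bush like bush_a in another pocket; leave it.
- piston_a: Aluminium piston, 98 mm across, 58 mm high, standing clear of the work; leave it. Origin at its underside.
- piston_b: Another such piston; leave it.
- marker: Marker pen about 130 mm long, lying beyond the work; leave it. Origin at its underside.
Not all that is in view belongs to the job. Leave any yellow look-alike of the rod_d alone.

How it is judged:
By the outcome, as a careful person would: the job done as asked, in the order asked, and still so for the second after the job is handed in, with the robot touching nothing.
Of rod_a, rod_b, rod_c, rod_d only 2 to 4 are there at a start; the rules pass over those that are not, and their reading is None.
At some moment in a run one of rod_a, rod_b, rod_c, rod_d may be knocked a few centimetres aside while the robot is not near it.
Once in a run the grip may slacken for a moment while it holds something.
It also fails if it takes over 210 s, if anything falls off the work surface, if the arm or the gripper's body presses on something with over 40 N, if the wrist force passes 120 N, or if a joint passes its speed limit or range.

### The arm

A 6-joint arm with a two-finger parallel gripper is mounted at the origin on the work surface. World frame = base frame: x ahead of the robot, y to its left, z up, the work surface at z = 0. Lengths are in mm, angles in rad, forces in N, time in s.
With the tool pointing down it reaches from about 350 to 775 mm from the base axis. Payload 7.3 kg.
Tool frame: the origin (TCP) lies at the very end of the fingers, on their centre line; the grasp point (between the pads) lies 19 mm behind it; z points along the fingers, y is the line along which they close (so a half turn about z gives the same grasp; the last joint's range is limited). The gripper opens to 92 mm and grips with 3 to 60 N. Pads are 19 mm wide; open, the fingers measure 130 mm over their backs; the gripper's body (75 mm by 190 mm) begins 47 mm behind the grasp point.
Start: joints at [1.121, 0.342, 1.524, -0, 1.275, -0.146], TCP at [157.038, 500.983, 226.741] pointing down, gripper open.
Joint ranges: [-2.53, 2.53], [-0.77, 2.02], [0.04, 2.7], [-1, 4.14], [0.28, 2.66], [-3.11, 3.11]. Speed limits (rad/s): [2.57, 2.57, 3.14, 3.14, 3.14, 3.14].

### API

Orientations are given as [roll, pitch, yaw] about the fixed x, y, z axes, in that order (R = Rz(yaw) Ry(pitch) Rx(roll)).
In Python, from plant import get_obs, optics, ticket, finder gives the robot as it stands.
- The arm moves only by the tool send_rows, never from a script. Its arguments are lists of equal length, an entry for each row: "offset": the shift along the tool's x, y, z scaled (see below), a list of three; "delta_rot": the turn, a rotation vector about the tool's x, y, z scaled (see below), a list of three. In form: {"offset": [[dx, dy, dz], ...], "delta_rot": [[rx, ry, rz], ...]}. A call has 1 to 8 rows; each row is the pose to reach, as a shift and turn from the pose commanded when the call began, along the tool's axes at that moment, turning the shorter way round; what a row does not reach only later rows make up. The controller multiplies each number of a shift by 120 mm and each number of a turn by 360 degrees. A row lasts 1/8 s, in which the tool goes at most 62.5 mm and 10.7 degrees, less where a joint would pass 70% of its speed; a pose out of reach is approached as far as the arm can. A call with a number of a shift or a turn outside -1 to 1 is refused whole. A call with a gripper value outside its range is refused whole. "grip" is the opening, from 0 (shut) to 1 (fully open), set as the call begins (left out, the last holds). The fingers move at their own pace and stop on an object; the grip force is fixed at half the most. Time passes only in rows, so rows that repeat a pose let the fingers close. It gives the time, the measured TCP pose, the force, the opening and the grip force at its end, in the units of the state.
- get_obs(): the state, without advancing time (a new reading comes with each control period).
- optics.capture(name): name is "scene" or "side" or "wrist"; returns the picture (420x560x3 uint8, red, green, blue); there is no depth.
- optics.get_calibration(name): a dict with "fx", "fy", "cx", "cy" (pixels), "world_from_camera" (4x4, takes a point from camera to world coordinates). Camera axes: x right, y down, z forward; pixel columns grow to the right and rows downward; lengths in mm; the calibration is good to about 2 mm. A picture is of the moment at which its call begins: read the wrist's pose just before it. get_calibration takes no time and is no camera call; for the wrist camera it gives the pose at the moment of the call.
- ticket.close_job(): hands the job in; it is judged then, once.
Trained networks look in the newest picture that a camera, given by its name, has taken for a name from the list of things; names that differ only in an ending like _2 or _b are one class to them, and where a whole thing is asked for, a point or a joint stands for the part that bears it (a point fixed in the world has none). Each returns a list of dicts, best first, with "confidence" (0 to 1); they miss things now and then, are a little off and sometimes report something else, mostly with a low value. They report only what shows in the picture. A call takes as long as a camera call. They do not tell look-alikes from the thing itself.
- finder.boxes_of(target, camera): "box" ([left, top, right, bottom] in pixels, round what is visible of it).
- finder.silhouettes(target, camera): "region" (420x560 bool, what is visible of it) and "box" ([left, top, right, bottom] in pixels, round what is visible of it).
- finder.pinpoint(target, camera): "uv" ([column, row] in pixels: a listed point, or the origin of a listed thing).
The state is a dict: "time": time; "joint_positions": joint angles; "dq": joint speeds; "tau": joint torques, N m; "tool_pos": TCP position; "tcp_rot": TCP orientation; "contact_force": force on the tool from outside, world axes, zero at the start; "moment": the same for the moment, N m; "grip_width": finger opening in mm; "finger_force": force on a finger pad.
Only numpy, scipy, OpenCV 4.12 (cv2) and the standard library are available. Lean on these libraries where they do the work, as an engineer would, in place of code of your own. Each camera call takes 0.05 s, during which the arm holds its last target. There are 200 camera calls.

## Working session

There is one attempt and no reset: what is moved stays moved. The work goes in short steps, Python scripts to look and compute and a tool call to move; the robot and the scene stay as the last step left them, time stands still between calls to the robot, and variables do not carry over. Pictures are saved under pics/ and viewed, at most 16 in all, crops included, and the job is handed in when it is done.

Besides the shell and the picture viewer there is one more tool, called by a JSON object that holds its "method" and its "body". send_rows: Moves the arm, as the interface text tells. Its arguments: {"type":"object","properties":{"offset":{"type":"array"},"delta_rot":{"type":"array"},"grip":{"type":"number"}},"required":["offset","delta_rot"]}

```bash
mkdir -p pics
python3 - <<'E'
from plant import get_obs, optics, ticket, finder
import cv2,numpy as np
print(get_obs())
for c in ("scene","side","wrist"):
    im=optics.capture(c); cv2.imwrite(f"pics/{c}0.png",im[:,:,::-1])
    k=optics.get_calibration(c); print(c,k["fx"],k["cx"],k["cy"],np.round(k["world_from_camera"],3).tolist())
E
```

```text
{'time': 0.0, 'joint_positions': array([ 1.12098799e+00,  3.42744857e-01,  1.52498901e+00, -2.74489649e-05,
        1.27537395e+00, -1.45990610e-01]), 'dq': array([ 0.00156485,  0.00148034, -0.00128474, -0.00033875, -0.00024688,
        0.00047461]), 'tau': array([-2.53816552e-04, -4.31237519e+01, -2.44215328e+01,  7.17201247e-02,
        5.59447089e-02, -7.49255651e-05]), 'tool_pos': array([156.87343817, 500.60829988, 226.04323601]), 'tcp_rot': array([-3.14008978e+00, -1.94446978e-04,  2.83778279e+00]), 'contact_force': array([0.54551917, 0.15034337, 0.05939348]), 'moment': array([ 0.03588615, -0.05940414,  0.03446289]), 'finger_force': 0.0, 'grip_width': 91.54667680565485}
scene 401.0632890560986 281.6752413640043 213.47464634315867 [[0.328, 0.549, -0.769, 1525.144], [0.945, -0.194, 0.264, -127.513], [-0.004, -0.813, -0.583, 824.79], [0.0, 0.0, 0.0, 1.0]]
side 380.83520820466885 277.56460201749576 204.01664865210458 [[0.774, -0.457, 0.438, 119.781], [-0.633, -0.574, 0.519, -308.22], [0.014, -0.679, -0.734, 819.327], [0.0, 0.0, 0.0, 1.0]]
wrist 313.26870463597834 276.34174162327054 205.1772722948132 [[0.298, 0.924, 0.239, 93.503], [0.954, -0.289, -0.076, 521.984], [-0.001, 0.25, -0.968, 384.589], [0.0, 0.0, 0.0, 1.0]]
```

View pics/scene0.png

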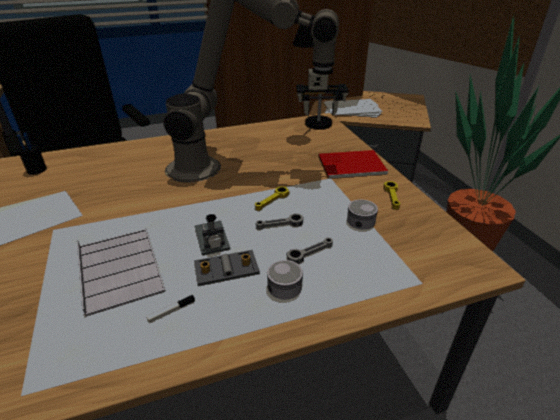

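View pics/side0.png

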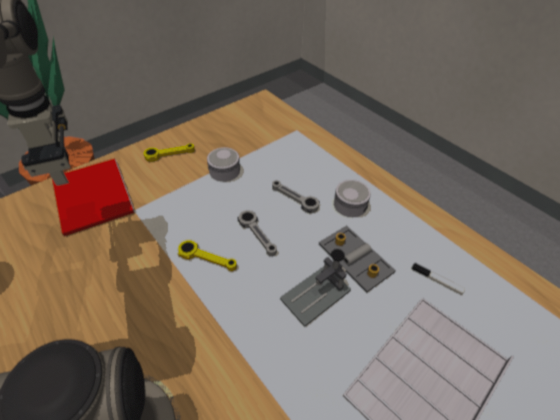

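The scene shows two grey rods (around (280,222) and (310,250) in scene), two yellow decoys, the gauge (212,232), the pockets (227,266) and the tray (120,270). The side camera shows the same layout.

```bash
cat > h.py <<'E'
from plant import get_obs, optics, ticket, finder
import cv2,numpy as np
from scipy.spatial.transform import Rotation as R
def p2w(k,uv,z):
    T=np.array(k["world_from_camera"]);d=T[:3,:3]@[(uv[0]-k["cx"])/k["fx"],(uv[1]-k["cy"])/k["fy"],1]
    return T[:3,3]+d*(z-T[2,3])/d[2]
def w2p(k,P):
    T=np.array(k["world_from_camera"]);c=(np.atleast_2d(P)-T[:3,3])@T[:3,:3]
    return np.c_[k["fx"]*c[:,0]/c[:,2]+k["cx"],k["fy"]*c[:,1]/c[:,2]+k["cy"]]
def snap(c,name=None):
    k=optics.get_calibration(c);im=optics.capture(c)
    if name:cv2.imwrite(f"pics/{name}.png",im[:,:,::-1])
    return k,im
def pts(c,k,items):
    for t,z in items:
        for d in finder.pinpoint(t,c)[:5]:
            print(c,t,round(d["confidence"],2),np.round(d["uv"],1),np.round(p2w(k,d["uv"],z),1)[:2])
def cmd(pos,yaw,o=None):
    "offset (units of 120mm) and rz (units of 360deg) to a world pose, tool down"
    o=o or get_obs();M=R.from_euler("xyz",o["tcp_rot"])
    off=M.inv().apply(np.array(pos)-o["tool_pos"])/120
    rv=(M.inv()*R.from_euler("xyz",[np.pi,0,yaw])).as_rotvec()/(2*np.pi)
    return np.round(off,4).tolist(),np.round(rv,4).tolist()
E
python3 - <<'E'
from h import *
L=[("rod_a",11),("rod_a_big",11),("tray",0),("pin",17),("pockets",0),("gauge",0),("gauge_pad",124),("gauge_tip",52)]
for c in ("scene","side"):
    k,_=snap(c);pts(c,k,L)
    for t,z in (("tray",5),("pockets",12),("gauge",12)):
        for d in finder.silhouettes(t,c)[:1]:
            r=d["region"].astype(np.uint8);cs=max(cv2.findContours(r,0,2)[0],key=cv2.contourArea)
            w=np.array([p2w(k,p,z)[:2] for p in cs[:,0]],np.float32);print(t,d["confidence"],cv2.minAreaRect(w))
E
```

```text
scene rod_a 0.91 [305.2 254.3] [677.1 239. ]
scene rod_a 0.81 [284.1 223.1] [506.6 230.8]
scene rod_a 0.65 [393.1 191. ] [453.8 685.1]
scene rod_a 0.59 [272.5 200.8] [365.3 235.8]
scene rod_a_big 0.86 [296.2 255.8] [674.4 210.6]
scene tray 0.72 [122.4 270.6] [ 553.7 -291.8]
scene tray 0.48 [307.1 251. ] [653.2 255.3]
scene pin 0.6 [226. 268.] [662.5  -3.3]
scene pockets 0.87 [226.  269.2] [649.4  -1.8]
scene gauge 0.62 [209.4 233.7] [465.6 -16.3]
scene gauge_pad 0.64 [212. 215.] [538.5  -8.7]
scene gauge_pad 0.52 [287.5 285.2] [884.3 106.5]
scene gauge_pad 0.33 [246.2 262.6] [774.3  33.6]
scene gauge_tip 0.75 [282.5 222. ] [550.7 209.8]
scene gauge_tip 0.48 [210.6 224.6] [487.5 -10.9]
tray 0.72 ((532.3494873046875, -303.11053466796875), (330.69476318359375, 214.04153442382812), 5.840719223022461)
pockets 0.72 ((666.4258422851562, 263.0306396484375), (63.04964065551758, 167.16848754882812), 7.40041971206665)
gauge 0.9 ((474.9532165527344, -15.030025482177734), (88.81151580810547, 207.5446014404297), 89.11465454101562)
side rod_a 0.88 [254.9 228.5] [496.6 232.2]
side rod_a 0.82 [201.9 
[... 153 characters left out ...]
side rod_a_big 0.64 [339.2 250.7] [623.4  35.8]
side rod_a_big 0.58 [307.5 203.3] [672.4 212.3]
side tray 0.55 [429.6 376.2] [ 547.8 -302.5]
side pin 0.71 [354.9 254.7] [642.1  -0.8]
side pockets 0.9 [355.3 257.6] [647.2  -1.3]
side gauge 0.81 [306.9 302.2] [462.8 -16.9]
side gauge_pad 0.55 [339.5 253.2] [548.6 -17.5]
side gauge_tip 0.96 [321.1 284.3] [497.1 -22.3]
tray 0.8 ((542.6430053710938, -302.9451904296875), (314.3907165527344, 215.15313720703125), 5.664737224578857)
pockets 0.74 ((640.1029052734375, -45.35584259033203), (99.39354705810547, 108.78323364257812), 85.27460479736328)
gauge 0.92 ((520.96875, -14.726615905761719), (223.53990173339844, 102.85640716552734), 6.330552101135254)
```

{"method": "send_rows", "body": {"offset": [[-0.88,-0.6,-0.6],[-0.88,-0.6,-0.6],[-0.88,-0.6,-0.6]], "delta_rot": [[0,0,-0.0484],[0,0,-0.0484],[0,0,-0.0484]], "grip": 1}}

```text
time: 1.72
tool_pos: [237.9, 399.4, 300.7]
tcp_rot: [3.14, 0.002, 3.141]
contact_force: [-0.4, 0.4, -1.0]
grip_width: 91.9
finger_force: 0.0
```

{"method": "send_rows", "body": {"offset": [[-0.675,-0.95,0],[-0.675,-0.95,0],[-0.675,-0.95,0]], "delta_rot": [[0,0,0],[0,0,0],[0,0,0]]}}

```text
time: 2.1
tool_pos: [318.8, 284.3, 298.9]
tcp_rot: [-3.141, 0.001, 3.138]
contact_force: [-0.3, 0.2, 0.2]
grip_width: 91.7
finger_force: 0.0
```

{"method": "send_rows", "body": {"offset": [[-0.675,-0.95,0],[-0.675,-0.95,0],[-0.675,-0.95,0]], "delta_rot": [[0,0,0],[0,0,0],[0,0,0]]}}

```text
time: 2.48
tool_pos: [399.7, 170.9, 298.6]
tcp_rot: [-3.142, 0.0, 3.138]
contact_force: [-0.3, 0.1, -0.2]
grip_width: 92.1
finger_force: 0.0
```

{"method": "send_rows", "body": {"offset": [[-0.675,-0.95,0],[-0.675,-0.95,0],[-0.675,-0.95,0],[-0.675,-0.95,0]], "delta_rot": [[0,0,0],[0,0,0],[0,0,0],[0,0,0]]}}

```text
time: 2.98
tool_pos: [479.2, 59.4, 298.3]
tcp_rot: [3.141, -0.001, 3.141]
contact_force: [0.3, 0.4, -0.2]
grip_width: 91.8
finger_force: 0.0
```

Run:
```python
from h import *
o=get_obs();print(o["time"],o["tool_pos"],o["tcp_rot"],o["joint_positions"])
k,im=snap("wrist","w1");pts("wrist",k,[("rod_a",11),("rod_a_big",11),("pin",17),("pockets",0),("gauge",0),("gauge_pad",124),("gauge_tip",52)])
```

```text
2.975 [479.21786458  59.41577987 298.34870568] [ 3.14069501e+00 -1.08047858e-03  3.14123006e+00] [-3.60999679e-02  2.15502137e-01  1.50056641e+00  8.67461406e-04
  1.42663602e+00 -1.60665831e+00]
wrist rod_a 0.69 [413.5  67.2] [339.5 241.8]
wrist rod_a 0.63 [390.1 184.8] [497.2 225.2]
wrist rod_a_big 0.82 [371.2 295.4] [675.6 211.5]
wrist pin 0.57 [238.8 283.3] [651.1   2.7]
wrist gauge 0.85 [228.  159.8] [462.5  -9.4]
wrist gauge_pad 0.89 [211.3 245.7] [546.1 -13.1]
wrist gauge_pad 0.6 [ 36.5 213.8] [ 508.5 -204.1]
wrist gauge_tip 0.98 [220.5 189.5] [495.8 -12.8]
```

View pics/w1.png

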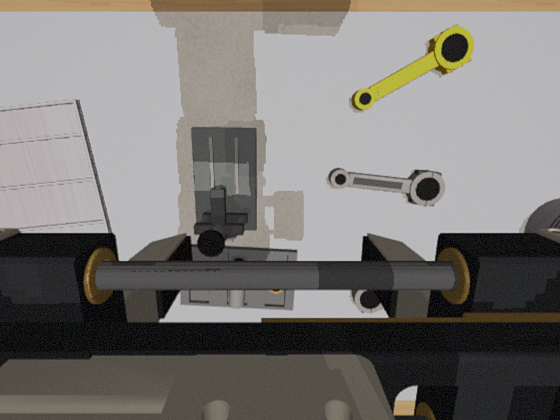

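The wrist picture shows the nearer rod with its small end at (340,180) and big end at (427,188), the gauge at (225,180), and the tray's edge at left. The gripper hides the lower half, so I'll turn to yaw 0 and look at the tray.

```bash
cat >> h.py <<'E'
def plugs(c,k,im,Ps,w=9,z=22,thr=None):
    "centroid of dark plug near expected world points"
    out=[]
    for P in Ps:
        u,v=np.round(w2p(k,[P[0],P[1],z])[0]).astype(int)
        if not(w<u<560-w and w<v<420-w): out.append(None);continue
        g=im[v-w:v+w+1,u-w:u+w+1].max(2).astype(float)
        t=thr or (g.min()+0.35*(np.percentile(g,70)-g.min()))
        n,l,s,cc=cv2.connectedComponentsWithStats((g<t).astype(np.uint8))
        i=1+np.argmax(s[1:,4]); out.append((p2w(k,(u-w+cc[i][0],v-w+cc[i][1]),z)[:2].round(1),int(s[i,4]),(u-w+cc[i][0],v-w+cc[i][1])))
    return out
E
python3 - <<'E'
from h import *
uv={"wrist":[(427,188),(340,180)],"scene":[(297,220),(263,224),(295,256),(329,242)],"side":[(247,217),(271,248),(311,204),(277,184)]}
for c in uv:
    k,im=snap(c)
    P=[p2w(k,p,22) for p in uv[c]]
    for a,r in zip(P,plugs(c,k,im,P,w=7 if c!="wrist" else 16)): print(c,a.round(0)[:2],r)
E
```

```text
wrist [500. 274.] (array([500.7, 274.4]), 406, (np.float64(427.23399014778323), np.float64(188.73399014778326)))
wrist [488. 150.] (array([486.4, 149.8]), 86, (np.float64(339.80232558139534), np.float64(178.59302325581396)))
scene [519. 273.] (array([535.5, 262.4]), 37, (np.float64(295.97297297297297), np.float64(223.48648648648648)))
scene [502. 158.] (array([512.5, 153.6]), 44, (np.float64(262.5681818181818), np.float64(226.13636363636363)))
scene [685. 202.] (array([674.6, 205.9]), 48, (np.float64(294.8333333333333), np.float64(253.45833333333334)))
scene [660. 326.] (array([672.7, 313. ]), 35, (np.float64(327.0571428571429), np.float64(245.42857142857142)))
side [499. 271.] (array([500.8, 273.2]), 64, (np.float64(247.09375), np.float64(216.234375)))
side [485. 147.] (array([486. , 148.5]), 16, (np.float64(271.0), np.float64(247.5)))
side [671. 197.] (array([672.9, 208.5]), 28, (np.float64(308.7857142857143), np.float64(201.35714285714286)))
side [646. 321.] (array([664.9, 332.9]), 26, (np.float64(279.1923076923077), np.float64(179.19230769230768)))
```

{"method": "send_rows", "body": {"offset": [[0,-1,-0.14],[0,-1,-0.14],[0,-1,-0.14],[0,-1,-0.14],[0,-1,-0.14],[0,-1,-0.14]], "delta_rot": [[0,0,0.16667],[0,0,0.16667],[0,0,0.16667],[0,0,0.16667],[0,0,0.16667],[0,0,0.16667]]}}

```text
time: 4.28
tool_pos: [479.3, -61.4, 315.5]
tcp_rot: [-3.142, -0.0, 2.09]
contact_force: [0.4, -0.4, 0.1]
grip_width: 91.5
finger_force: 0.0
```

{"method": "send_rows", "body": {"offset": [[-0.866,-0.5,-0.14],[-0.866,-0.5,-0.14],[-0.866,-0.5,-0.14],[-0.866,-0.5,-0.14],[-0.866,-0.5,-0.14],[-0.866,-0.5,-0.14]], "delta_rot": [[0,0,0.16667],[0,0,0.16667],[0,0,0.16667],[0,0,0.16667],[0,0,0.16667],[0,0,0.16667]]}}

```text
time: 5.03
tool_pos: [479.4, -181.3, 332.2]
tcp_rot: [-3.141, -0.0, 1.043]
contact_force: [-0.4, -0.9, 0.3]
grip_width: 91.6
finger_force: 0.0
```

{"method": "send_rows", "body": {"offset": [[-0.866,0.5,-0.14],[-0.866,0.5,-0.14],[-0.866,0.5,-0.14],[-0.866,0.5,-0.14],[-0.866,0.5,-0.14],[-0.866,0.5,-0.14],[-0.866,0.5,-0.14]], "delta_rot": [[0,0,0.16667],[0,0,0.16667],[0,0,0.16667],[0,0,0.16667],[0,0,0.16667],[0,0,0.16667],[0,0,0.16667]]}}

```text
time: 5.9
tool_pos: [479.4, -301.3, 349.0]
tcp_rot: [-3.141, 0.0, 0.001]
contact_force: [-0.5, -0.1, 0.6]
grip_width: 91.5
finger_force: 0.0
```

Run:
```python
from h import *
o=get_obs();print(o["time"],o["tool_pos"],o["tcp_rot"],o["joint_positions"])
k,im=snap("wrist","w2");pts("wrist",k,[("tray",4),("pin",17)])
```

```text
5.9 [ 479.43318824 -301.2612625   348.98949346] [-3.14135234e+00  9.91804703e-05  1.14823033e-03] [-6.96427755e-01  3.63089890e-01  1.16179000e+00  1.20594535e-04
  1.61694314e+00  8.73225902e-01]
wrist tray 0.8 [276.3 125.4] [ 545. -300.]
wrist pin 0.82 [68.6 50.3] [648.8  -2.1]
```

View pics/w2.png

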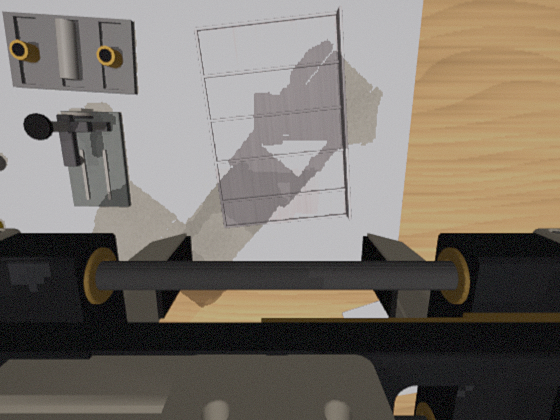

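The tray is seen from above: the tall wall runs down its right side, (340,12) to (350,215), at world -y. The narrow bay is the lowest lane, near row 205. The pin is at (67,50) and the gauge at (97,160).

{"method": "send_rows", "body": {"offset": [[0,-1,0.08],[0,-1,0.08],[0,-1,0.08]], "delta_rot": [[0,0,0],[0,0,0],[0,0,0]]}}

```text
time: 6.42
tool_pos: [479.3, -178.0, 340.0]
tcp_rot: [-3.141, -0.0, 0.006]
contact_force: [-0.2, -0.1, -0.2]
grip_width: 92.0
finger_force: 0.0
```

{"method": "send_rows", "body": {"offset": [[0,-1,0.08],[0,-1,0.08],[0,-1,0.08]], "delta_rot": [[0,0,0],[0,0,0],[0,0,0]]}}

```text
time: 6.8
tool_pos: [479.4, -58.9, 330.1]
tcp_rot: [-3.141, -0.0, 0.006]
contact_force: [0.7, -0.8, 0.9]
grip_width: 91.8
finger_force: 0.0
```

{"method": "send_rows", "body": {"offset": [[0,-1,0.08],[0,-1,0.08],[0,-1,0.08]], "delta_rot": [[0,0,0],[0,0,0],[0,0,0]]}}

```text
time: 7.18
tool_pos: [479.6, 60.4, 320.1]
tcp_rot: [-3.141, 0.0, 0.005]
contact_force: [-0.4, -0.2, 0.3]
grip_width: 91.7
finger_force: 0.0
```

{"method": "send_rows", "body": {"offset": [[0,-1,0.08],[0,-1,0.08],[0,-1,0.08],[0,-1,0.08]], "delta_rot": [[0,0,0],[0,0,0],[0,0,0],[0,0,0]]}}

```text
time: 7.68
tool_pos: [480.2, 177.0, 310.7]
tcp_rot: [3.141, -0.0, -0.001]
contact_force: [-0.7, -0.0, -0.6]
grip_width: 92.2
finger_force: 0.0
```

Run:
```python
from h import *
from scipy.optimize import minimize
import json
# wrist pose for w2 = reconstruct from present calib shifted by tool motion (same orientation)
o=get_obs();k,im=snap("wrist","w3")
print(o["tool_pos"],o["tcp_rot"])
P=[(500.7,274.4),(486.4,149.8),(673,207),(668,331)]
for r in plugs("wrist",k,im,P,w=18,thr=60): print(r)
k2=dict(k);T=np.array(k["world_from_camera"]).copy();T[:3,3]+=np.array([479.433,-301.261,348.989])-o["tool_pos"];k2["world_from_camera"]=T
im2=cv2.imread("pics/w2.png")
g=cv2.cvtColor(im2,6).astype(np.float32);bh=cv2.morphologyEx(g,cv2.MORPH_BLACKHAT,np.ones((7,7)));bh=np.minimum(bh,40)
t=np.linspace(-1,1,80)
def model(p):
    L=[np.c_[np.full(80,x),t*100,np.full(80,10)] for x in(-150,-106,-42,22,86,150)]+[np.c_[t*150,np.full(80,102),np.full(80,10)]]
    A=np.vstack(L);c,s=np.cos(p[2]),np.sin(p[2])
    return np.c_[A[:,0]*c-A[:,1]*s+p[0],A[:,0]*s+A[:,1]*c+p[1],A[:,2]]
for sg in(4,1.2):
    B=cv2.GaussianBlur(bh,(0,0),sg)
    def f(p):
        q=w2p(k2,model([p[0],p[1],p[2]/100])).astype(np.float32);return -cv2.remap(B,q[:,:1],q[:,1:],1).mean()
    best=min((minimize(f,[x,y,a],method="Nelder-Mead",options=dict(initial_simplex=[[x,y,a],[x+6,y,a],[x,y+6,a],[x,y,a+3]])) for x in((540,546,552) if sg==4 else (best.x[0],)) for y in((-306,-300,-294) if sg==4 else (best.x[1],)) for a in((4,7,10) if sg==4 else (best.x[2],))),key=lambda r:r.fun)
    print(sg,best.x,best.fun)
q=w2p(k2,model([*best.x[:2],best.x[2]/100]))
for a,b in q: cv2.circle(im2,(int(a*1),int(b)),0,(0,0,255),-1)
cv2.imwrite("pics/fit.png",np.hstack([cv2.resize(im2[0:235,180:360],None,fx=2.2,fy=2.2),cv2.resize(cv2.imread("pics/w3.png"),(0,0),fx=.7,fy=.7)[:0] if 0 else np.zeros((517,4,3),np.uint8)]))
```

```text
[480.2457965  177.01813253 310.67002813] [ 3.14057326e+00 -2.02289272e-04 -5.10969701e-04]
(array([500.9, 274.2]), 396, (np.float64(208.3030303030303), np.float64(158.31060606060606)))
(array([486.8, 149.8]), 72, (np.float64(295.8611111111111), np.float64(168.23611111111111)))
(array([675.2, 206.3]), 559, (np.float64(254.0572450805009), np.float64(21.39892665474061)))
(array([649.8, 328.5]), 76, (np.float64(160.3421052631579), np.float64(43.05263157894737)))
4 [ 541.10087228 -304.68116344   10.68471041] -9.191115379333496
1.2 [ 542.88111927 -303.05212303   10.42952459] -14.454793930053711
```

View pics/fit.png

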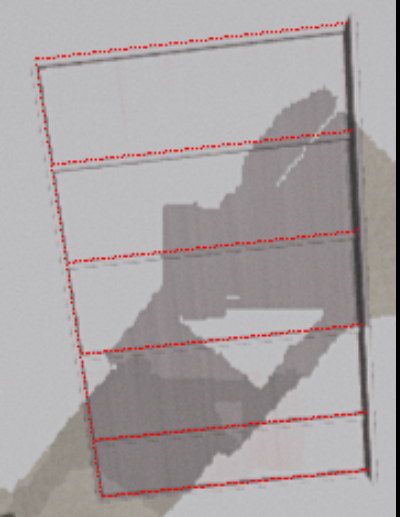

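View pics/w3.png

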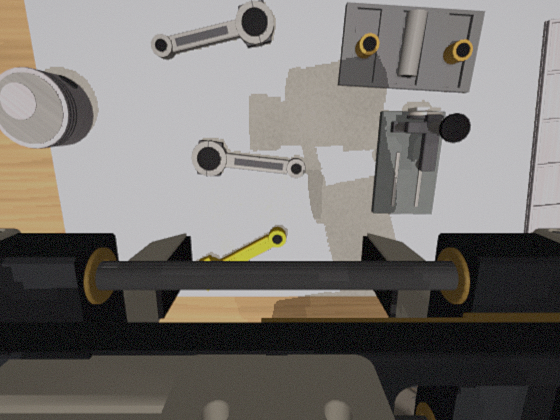

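The fit is good on the bay side and a few mm off at the far wall, so I'll refine it from close by. Picture w3 shows both rods: the near one with its big end at (208,158) and small end at (296,168), the far one at (254,21) and (160,43). I'm picking the near rod now.

{"method": "send_rows", "body": {"offset": [[0.129,-0.4375,1],[0.129,-0.4375,1],[0.129,-0.4375,1],[0.129,-0.4375,1],[0.129,-0.4375,1],[0.129,-0.4375,1],[0.129,-0.4375,1],[0.129,-0.4375,1]], "delta_rot": [[0,0,-0.232],[0,0,-0.232],[0,0,-0.232],[0,0,-0.232],[0,0,-0.232],[0,0,-0.232],[0,0,-0.232],[0,0,-0.232]], "grip": 0.7}}

```text
time: 8.72
tool_pos: [495.9, 229.0, 191.1]
tcp_rot: [3.141, 0.0, 1.461]
contact_force: [0.3, 0.7, -0.4]
grip_width: 64.3
finger_force: 0.0
```

{"method": "send_rows", "body": {"offset": [[0,0,0.5],[0,0,0.8],[0,0,0.8],[0,0,0.8]], "delta_rot": [[0,0,0],[0,0,0],[0,0,0],[0,0,0]]}}

```text
time: 9.22
tool_pos: [496.4, 230.5, 96.4]
tcp_rot: [3.139, -0.001, 1.457]
contact_force: [-0.4, -0.6, 0.6]
grip_width: 63.9
finger_force: 0.0
```

Run:
```python
from h import *
o=get_obs();print(o["time"],o["tool_pos"],o["tcp_rot"])
k,im=snap("side")
print(plugs("side",k,im,[(500.7,274.4),(486.4,149.8)],w=7))
print(cmd((495.7,229.5,8),np.radians(83.5)))
```

```text
9.225 [496.39076712 230.54014268  96.363791  ] [ 3.13913013e+00 -9.49062793e-04  1.45653082e+00]
[(array([502.1, 272.3]), 54, (np.float64(247.66666666666666), np.float64(216.22222222222223))), (array([486. , 148.1]), 17, (np.float64(271.11764705882354), np.float64(247.58823529411765)))]
([-0.0135, -0.0081, 0.7395], [0.0005, -0.0002, -0.0001])
```

{"method": "send_rows", "body": {"offset": [[0,0,0.4],[0,0,0.65],[0,0,0.73],[0,0,0.735],[0,0,0.735]], "delta_rot": [[0,0,0],[0,0,0],[0,0,0],[0,0,0],[0,0,0]]}}

```text
time: 9.9
tool_pos: [496.0, 231.6, 8.1]
tcp_rot: [3.139, -0.001, 1.458]
contact_force: [-0.3, 0.7, -0.8]
grip_width: 64.4
finger_force: 0.0
```

{"method": "send_rows", "body": {"offset": [[0,0,0],[0,0,0],[0,0,0],[0,0,0],[0,0,0],[0,0,0],[0,0,0]], "delta_rot": [[0,0,0],[0,0,0],[0,0,0],[0,0,0],[0,0,0],[0,0,0],[0,0,0]], "grip": 0}}

```text
time: 10.78
tool_pos: [495.0, 231.3, 6.6]
tcp_rot: [3.141, -0.0, 1.458]
contact_force: [0.5, 0.3, -0.0]
grip_width: 20.0
finger_force: 30.0
```

{"method": "send_rows", "body": {"offset": [[0,0,-0.15],[0,0,-0.4],[0,0,-0.7],[0,0,-1],[0,0,-1]], "delta_rot": [[0,0,0],[0,0,0],[0,0,0],[0,0,0],[0,0,0]]}}

```text
time: 11.4
tool_pos: [496.0, 231.7, 128.5]
tcp_rot: [3.137, -0.002, 1.458]
contact_force: [-0.2, 0.2, -3.3]
grip_width: 19.8
finger_force: 30.0
```

Rod 1 is held. Before carrying it I'll refine the tray pose using zoomed corners of w2.

```bash
cat >> h.py <<'E'
def tm(pos,rot):
    M=np.eye(4);M[:3,:3]=R.from_euler("xyz",rot).as_matrix();M[:3,3]=pos;return M
def wcal(pos,rot):
    "wrist calibration at another tool pose"
    o=get_obs();k=dict(optics.get_calibration("wrist"))
    k["world_from_camera"]=tm(pos,rot)@np.linalg.inv(tm(o["tool_pos"],o["tcp_rot"]))@np.array(k["world_from_camera"]);return k
E
python3 - <<'E'
from h import *
k=wcal([479.433,-301.261,348.989],[-3.14135,0.0001,0.00115])
print(np.round(k["world_from_camera"],3).tolist())
im=cv2.imread("pics/w2.png")
out=[]
p=(545,-302,.104);c,s=np.cos(p[2]),np.sin(p[2])
def W(x,y,z): return (p[0]+x*c-y*s,p[1]+x*s+y*c,z)
for (u,v) in ((200,36),(325,26),(230,215),(345,205)):
    x0,y0=u-33,max(v-25,0);cr=cv2.resize(im[y0:y0+50,x0:x0+66],None,fx=6,fy=6,interpolation=cv2.INTER_CUBIC)
    cr=cv2.convertScaleAbs(cr,alpha=1.3)
    for z,col in((10,(0,0,255)),(0,(0,160,0))):
        for q in w2p(k,[W(sx*152,104*sy,z) for sx in(1,-1) for sy in(1,-1)]):
            a=(int((q[0]+.5-x0)*6),int((q[1]+.5-y0)*6));cv2.drawMarker(cr,a,col,1,14,1)
    for X in range(0,66,10): cv2.putText(cr,str(x0+X),(X*6,8),0,.28,(255,0,0),1)
    for Y in range(5,50,10): cv2.putText(cr,str(y0+Y),(0,Y*6),0,.28,(255,0,0),1)
    out.append(cr)
cv2.imwrite("pics/cor.png",np.vstack([np.hstack(out[:2]),np.hstack(out[2:])]))
E
```

```text
[[0.002, -0.968, -0.251, 547.621], [-1.0, -0.002, -0.0, -301.622], [-0.0, 0.251, -0.968, 507.36], [0.0, 0.0, 0.0, 1.0]]
```

View pics/cor.png

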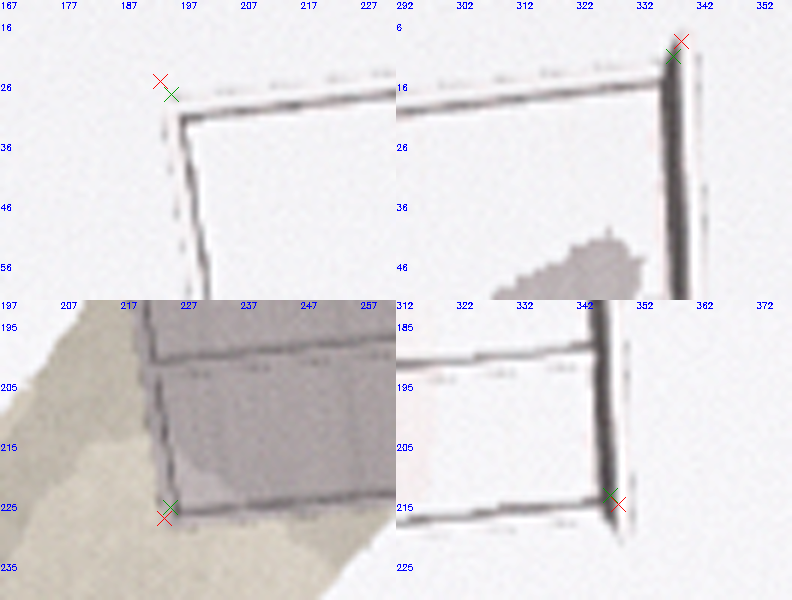

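Run:
```python
from h import *
k=wcal([479.433,-301.261,348.989],[-3.14135,0.0001,0.00115])
px=np.array([(197.3,30.7),(226.7,225.2),(336.3,15.2),(346.8,213.7)])-.5
M=np.array([(148,100),(-148,100),(148,-100),(-148,-100)],float)
W=np.array([p2w(k,p,z)[:2] for p,z in zip(px,(7,7,4.5,4.5))])
mc=W.mean(0);r,_=R.align_vectors(np.c_[W-mc,np.zeros(4)],np.c_[M,np.zeros(4)]);y=r.as_euler("xyz")[2]
print(W.round(1).tolist(),mc,y,np.degrees(y));print((W-mc-r.apply(np.c_[M,np.zeros(4)])[:,:2]).round(1))
o=get_obs();c,s=np.cos(y),np.sin(y)
for X in(-128,-74,-10,54,118): print(X,(mc+[X*c+10*s,X*s-10*c]).round(1), (mc+[X*c,X*s]).round(1))
```

```text
[[678.4, -186.6], [384.1, -217.7], [699.5, -386.4], [403.8, -418.6]] [ 541.44196747 -302.32738492] 0.10523519754818972 6.029532675736739
[[ 0.3  0.7]
 [ 0.3  0.7]
 [ 0.3 -0.2]
 [-0.9 -1.2]]
-128 [ 415.2 -325.7] [ 414.2 -315.8]
-74 [ 468.9 -320. ] [ 467.9 -310.1]
-10 [ 532.5 -313.3] [ 531.5 -303.4]
54 [ 596.2 -306.6] [ 595.1 -296.7]
118 [ 659.8 -299.9] [ 658.8 -289.9]
```

The tray is at (541.4, -302.3), yaw 6.03°, with residuals near 1 mm. Carrying rod 1 to the +54 lane.

{"method": "send_rows", "body": {"offset": [[0,0,-0.4],[-0.4,0.12,-0.8],[-0.875,0.2675,-0.8],[-0.875,0.2675,-0.8],[-0.875,0.2675,-0.8],[-0.875,0.2675,-0.8],[-0.875,0.2675,-0.8]], "delta_rot": [[0,0,0.02],[0,0,0.1551],[0,0,0.1551],[0,0,0.1551],[0,0,0.1551],[0,0,0.1551],[0,0,0.1551]]}}

```text
time: 12.28
tool_pos: [514.0, 123.2, 220.4]
tcp_rot: [-3.14, 0.003, 0.484]
contact_force: [0.7, -0.2, -3.3]
grip_width: 19.7
finger_force: 30.0
```

{"method": "send_rows", "body": {"offset": [[-0.27,0.874,0],[-0.27,0.874,0],[-0.27,0.874,0],[-0.27,0.874,0],[-0.27,0.874,0],[-0.27,0.874,0]], "delta_rot": [[0,0,0.1551],[0,0,0.1551],[0,0,0.1551],[0,0,0.1551],[0,0,0.1551],[0,0,0.1551]]}}

```text
time: 13.02
tool_pos: [534.5, 15.5, 221.4]
tcp_rot: [3.141, 0.002, -0.489]
contact_force: [-0.6, 0.6, -3.4]
grip_width: 19.9
finger_force: 30.0
```

{"method": "send_rows", "body": {"offset": [[0.572,0.715,0],[0.572,0.715,0],[0.572,0.715,0],[0.572,0.715,0],[0.572,0.715,0],[0.572,0.715,0]], "delta_rot": [[0,0,0.1551],[0,0,0.1551],[0,0,0.1551],[0,0,0.1551],[0,0,0.1551],[0,0,0.1551]]}}

```text
time: 13.78
tool_pos: [554.8, -92.5, 221.9]
tcp_rot: [3.141, 0.001, -1.462]
contact_force: [-0.4, -0.6, -4.0]
grip_width: 19.7
finger_force: 30.0
```

{"method": "send_rows", "body": {"offset": [[0.9125,-0.0717,0],[0.9125,-0.0717,0],[0.9125,-0.0717,0],[0.9125,-0.0717,0]], "delta_rot": [[0,0,0],[0,0,0],[0,0,0],[0,0,0]]}}

```text
time: 14.28
tool_pos: [574.8, -200.2, 221.9]
tcp_rot: [3.141, 0.001, -1.463]
contact_force: [-0.1, -0.1, -3.5]
grip_width: 19.6
finger_force: 30.0
```

Run:
```python
from h import *
o=get_obs();print(o["time"],o["tool_pos"],o["tcp_rot"],o["grip_width"],o["joint_positions"][5])
print(cmd((596.4,-308.5,130),np.radians(-83.97)))
```

```text
14.275 [ 574.77455781 -200.17238944  221.87370453] [ 3.14065934e+00  1.24683557e-03 -1.46285313e+00] 19.63894844926216 2.5722558428072455
([0.9178, -0.0826, 0.7644], [0.0001, 0.0002, 0.0004])
```

{"method": "send_rows", "body": {"offset": [[0.918,-0.083,0.76],[0.918,-0.083,0.76],[0.918,-0.083,0.76],[0.918,-0.083,0.76],[0.918,-0.083,0.76]], "delta_rot": [[0,0,0],[0,0,0],[0,0,0],[0,0,0],[0,0,0]]}}

```text
time: 14.9
tool_pos: [597.4, -307.6, 133.0]
tcp_rot: [-3.14, -0.001, -1.463]
contact_force: [0.5, 0.0, -4.0]
grip_width: 19.4
finger_force: 30.0
```

{"method": "send_rows", "body": {"offset": [[0,0,0.4],[0,0,0.6],[0,0,0.6],[0,0,0.6]], "delta_rot": [[0,0,0],[0,0,0],[0,0,0],[0,0,0]]}}

```text
time: 15.4
tool_pos: [598.0, -309.0, 61.9]
tcp_rot: [-3.138, -0.002, -1.464]
contact_force: [0.1, -0.1, -3.4]
grip_width: 19.6
finger_force: 30.0
```

Run:
```python
from h import *
o=get_obs();print(o["time"],o["tool_pos"],o["tcp_rot"],o["grip_width"])
z=o["tool_pos"][2]-6.6+22;b=np.array([596.2,-306.6]);u=np.array([-np.sin(.1052),np.cos(.1052)])
for c in("scene","side","wrist"):
    k,im=snap(c,"c1"+c); print(c,w2p(k,[*(b-45*u),z]),plugs(c,k,im,[b-45*u,b+80*u],w=8 if c!="wrist" else 30,z=z))
print((b-45*u),b+80*u,cmd((596.4,-308.5,11),np.radians(-83.97)))
```

```text
15.4 [ 597.95989324 -308.96185446   61.8806874 ] [-3.13847204e+00 -2.33529014e-03 -1.46436554e+00] 19.590186327473887
scene [[ 93.0248756 266.3629018]] [(array([ 575.8, -346.5]), 48, (np.float64(95.20833333333333), np.float64(260.0416666666667))), (array([ 589. , -226.1]), 7, (np.float64(140.71428571428572), np.float64(253.42857142857142)))]
side [[479.8170537  364.70872808]] [(array([ 605.5, -356. ]), 91, (np.float64(483.3076923076923), np.float64(365.13186813186815))), (array([ 589.9, -227.7]), 32, (np.float64(422.90625), np.float64(320.9375)))]
wrist [[280.41701812 177.87133223]] [(array([ 609.1, -337.7]), 2, (np.float64(260.0), np.float64(204.5))), None]
[ 600.92527294 -351.35122116] [ 587.79951478 -227.04227349] ([-0.0095, 0.0099, 0.4203], [-0.0004, -0.0003, 0.0001])
```

{"method": "send_rows", "body": {"offset": [[-0.008,0.011,0.2],[-0.008,0.011,0.35],[-0.008,0.011,0.4],[-0.008,0.011,0.42],[-0.008,0.011,0.42]], "delta_rot": [[0,0,0],[0,0,0],[0,0,0],[0,0,0],[0,0,0]]}}

```text
time: 16.18
tool_pos: [595.4, -308.4, 10.5]
tcp_rot: [-3.141, -0.0, -1.466]
contact_force: [-3.0, 2.5, 4.2]
grip_width: 19.3
finger_force: 30.0
```

{"method": "send_rows", "body": {"offset": [[0,0,0],[0,0,0],[0,0,0],[0,0,0]], "delta_rot": [[0,0,0],[0,0,0],[0,0,0],[0,0,0]], "grip": 0.48}}

```text
time: 16.68
tool_pos: [595.2, -308.3, 8.8]
tcp_rot: [-3.141, 0.0, -1.466]
contact_force: [-0.2, 0.3, 0.4]
grip_width: 43.7
finger_force: 0.0
```

{"method": "send_rows", "body": {"offset": [[0,0,-0.2],[0,0,-0.6],[0,0,-1],[0,0,-1],[0,0,-1]], "delta_rot": [[0,0,0],[0,0,0],[0,0,0],[0,0,0],[0,0,0]]}}

```text
time: 17.3
tool_pos: [594.8, -308.1, 128.3]
tcp_rot: [3.141, 0.001, -1.466]
contact_force: [-0.6, -0.6, -0.3]
grip_width: 44.0
finger_force: 0.0
```

Run:
```python
from h import *
o=get_obs();print(o["time"],o["tool_pos"],o["tcp_rot"])
b=np.array([596.2,-306.6]);u=np.array([-np.sin(.1052),np.cos(.1052)]);P=[b-45*u,b+80*u];print(P)
for c in("scene","side"):
    k,im=snap(c); print(c,plugs(c,k,im,P,w=6,z=26))
P=[(675.2,206.3),(649.8,328.5)]
for c in("scene","side"):
    k,im=snap(c); print(c,plugs(c,k,im,P,w=6,z=22))
```

```text
17.3 [ 594.77546451 -308.06532258  128.3362784 ] [ 3.14100354e+00  6.48149067e-04 -1.46566791e+00]
[array([ 600.92527294, -351.35122116]), array([ 587.79951478, -227.04227349])]
scene [(array([ 598.7, -349.5]), 55, (np.float64(98.89090909090909), np.float64(279.2181818181818))), (array([ 586.2, -225.5]), 7, (np.float64(144.57142857142858), np.float64(266.14285714285717)))]
side [(array([ 595.2, -344. ]), 4, (np.float64(464.75), np.float64(373.0))), (array([ 587.4, -226.6]), 24, (np.float64(414.875), np.float64(331.9583333333333)))]
scene [(array([674.3, 206.3]), 47, (np.float64(294.9148936170213), np.float64(253.36170212765958))), (array([671.6, 316.9]), 21, (np.float64(328.04761904761904), np.float64(244.95238095238096)))]
side [(array([682.9, 197.3]), 1, (np.float64(314.0), np.float64(202.0))), (array([624.8, 319. ]), 8, (np.float64(271.75), np.float64(187.5)))]
```

{"method": "send_rows", "body": {"offset": [[-0.3,0.15,-0.5],[-0.96,0.527,-0.767],[-0.96,0.527,-0.767],[-0.96,0.527,-0.767],[-0.96,0.527,-0.767],[-0.96,0.527,-0.767],[-0.96,0.527,-0.767],[-0.96,0.527,-0.767]], "delta_rot": [[0,0,-0.03],[0,0,-0.2333],[0,0,-0.2333],[0,0,-0.2333],[0,0,-0.2333],[0,0,-0.2333],[0,0,-0.2333],[0,0,-0.2333]], "grip": 0.7}}

```text
time: 18.5
tool_pos: [519.9, -200.3, 220.0]
tcp_rot: [-3.141, 0.001, 0.006]
contact_force: [0.8, -0.6, -0.6]
grip_width: 64.3
finger_force: 0.0
```

{"method": "send_rows", "body": {"offset": [[-0.333,-1,-0.1],[-0.333,-1,-0.1],[-0.333,-1,-0.1],[-0.333,-1,-0.1]], "delta_rot": [[0,0,0],[0,0,0],[0,0,0],[0,0,0]]}}

```text
time: 19.0
tool_pos: [480.4, -80.5, 232.7]
tcp_rot: [3.141, 0.0, 0.001]
contact_force: [0.5, -0.8, -0.3]
grip_width: 63.8
finger_force: 0.0
```

{"method": "send_rows", "body": {"offset": [[0,-0.5,0],[0,-0.5,0],[0,-0.5,0],[0,-0.5,0],[0,-0.5,0]], "delta_rot": [[0,0,0],[0,0,0],[0,0,0],[0,0,0],[0,0,0]]}}

```text
time: 19.62
tool_pos: [480.3, -21.5, 232.8]
tcp_rot: [3.142, 0.0, -0.002]
contact_force: [0.4, 0.2, 1.0]
grip_width: 63.9
finger_force: 0.0
```

Run:
```python
from h import *
o=get_obs();print(o["time"],o["tool_pos"].tolist(),o["tcp_rot"].tolist())
k,im=snap("wrist","w4");pts("wrist",k,[("pin",17),("gauge",0),("gauge_pad",124),("gauge_tip",52)])
for d in finder.silhouettes("pin","wrist")[:1]:
    cs=max(cv2.findContours(d["region"].astype(np.uint8),0,2)[0],key=cv2.contourArea)
    print(d["confidence"],d["box"],cv2.minAreaRect(np.array([p2w(k,p,17)[:2] for p in cs[:,0]],np.float32)))
cv2.imwrite("pics/w4c.png",cv2.resize(im[:240,120:480,::-1],None,fx=2.2,fy=2.2,interpolation=cv2.INTER_CUBIC))
```

```text
19.625 [480.2515245892229, -21.4848509627394, 232.8029800961991] [3.1415435965211147, 0.0001789625662347305, -0.0015079180029833328]
wrist pin 0.56 [63.3  2. ] [672.8 204.4]
wrist gauge 0.88 [271.7 184.4] [473.8 -14.6]
wrist gauge_pad 0.78 [271.6 129.4] [543.6 -16.6]
wrist gauge_pad 0.16 [27.6 12.8] [629.8 168.5]
0.96 [244.2, 0.3, 272.9, 67.7] ((642.3604125976562, 0.3961296081542969), (26.051549911499023, 67.0658187866211), 84.4062728881836)
```

View pics/w4c.png

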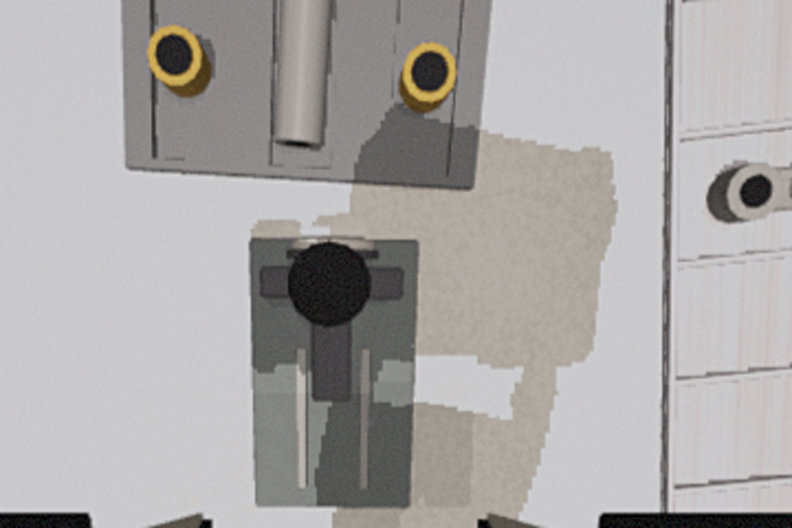

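The crop shows the gauge base from (250,240) to (409,507), the pad at (329,284), the rails at columns 302 and 364, and the pin in the middle pocket with its near end at (299,143). Next comes rod 2, measured from nearby.

Run:
```python
from h import *
k=wcal([480.2515,-21.48485,232.803],[3.1415436,0.000179,-0.001508])
f=lambda u,v:((u+.5)/2.2+120-.5,(v+.5)/2.2-.5)
px=[f(250,240),f(419,241),f(257,505),f(409,507)]
M=np.array([(97,45,0),(97,-45,0),(-53,45,0),(-53,-45,0)],float)
W=np.array([p2w(k,p,12) for p in px]);W[:,2]=0
mc=W.mean(0);r,_=R.align_vectors(W-mc,M-M.mean(0));y=r.as_euler("xyz")[2];t=mc-r.apply(M.mean(0))
print(W.round(1).tolist());print("gauge",t,np.degrees(y));print((W-t-r.apply(M))[:,:2].round(1))
print("pad",p2w(k,f(329,284),124), "expect",t+r.apply([75,0,0]))
print("rails",[p2w(k,f(*q),16).round(1)[:2].tolist() for q in((302,348),(304,488),(364,349),(363,488))])
print("pocket edge",[p2w(k,f(*q),12).round(1)[:2].tolist() for q in((127,168),(473,188))])
print("pin end",p2w(k,f(299,143),17),p2w(k,f(303,5),29))
o=get_obs();print(o["time"])
```

```text
[[565.0, 29.2, 0.0], [564.4, -59.8, 0.0], [418.0, 30.3, 0.0], [416.7, -57.9, 0.0]]
gauge [469.01507522 -14.31616695   0.        ] -0.5863486635979864
[[-1.5 -0.5]
 [-1.1  0.5]
 [ 1.5 -0.9]
 [ 1.1  0.9]]
pad [544.05134056 -14.68704236 124.        ] expect [544.01114792 -15.08368216   0.        ]
rails [[508.9, 2.5], [429.5, 2.6], [508.3, -31.1], [429.5, -31.0]]
pocket edge [[600.4, 91.1], [590.6, -87.0]]
pin end [611.37281613   2.28436625  17.        ] [668.69514805  -1.32867535  29.        ]
19.925
```

{"method": "send_rows", "body": {"offset": [[0.35,-1,0],[0.35,-1,0],[0.35,-1,0],[0.35,-1,0]], "delta_rot": [[0,0,0],[0,0,0],[0,0,0],[0,0,0]]}}

```text
time: 20.42
tool_pos: [521.8, 99.6, 232.7]
tcp_rot: [3.141, 0.001, 0.001]
contact_force: [0.1, -0.6, -0.3]
grip_width: 64.2
finger_force: 0.0
```

{"method": "send_rows", "body": {"offset": [[0.5,-1,0],[0.5,-1,0],[0.5,-1,0],[0.5,-1,0],[0.5,-1,0]], "delta_rot": [[0,0,0],[0,0,0],[0,0,0],[0,0,0],[0,0,0]]}}

```text
time: 21.05
tool_pos: [581.9, 217.7, 233.3]
tcp_rot: [3.141, 0.0, -0.002]
contact_force: [-0.4, -1.5, -0.5]
grip_width: 64.3
finger_force: 0.0
```

Run:
```python
from h import *
o=get_obs();print(o["time"],o["tool_pos"].tolist(),o["tcp_rot"].tolist())
k,im=snap("wrist","w5")
print(plugs("wrist",k,im,[(675.2,206.3),(649.8,328.5)],w=24,thr=60))
for t in("pin","pockets"):
  for d in finder.silhouettes(t,"wrist")[:1]:
    cs=max(cv2.findContours(d["region"].astype(np.uint8),0,2)[0],key=cv2.contourArea)
    print(t,d["confidence"],d["box"],cv2.minAreaRect(np.array([p2w(k,p,17 if t=="pin" else 12)[:2] for p in cs[:,0]],np.float32)))
```

```text
21.05 [581.8525233149246, 217.70828811527105, 233.26513549411433] [3.141119331112586, 0.00014029449349672873, -0.0017292872255425529]
[(array([675.1, 206.1]), 695, (np.float64(287.38129496402877), np.float64(100.42158273381295))), (array([647.8, 328.4]), 123, (np.float64(180.26829268292684), np.float64(125.6341463414634)))]
pin 0.68 [448.4, 91.7, 486.5, 158.4] ((649.1612548828125, -0.7218303680419922), (30.08924102783203, 78.09434509277344), 86.76628112792969)
```

{"method": "send_rows", "body": {"offset": [[0.698,-0.27,0.5],[0.698,-0.27,0.8],[0.698,-0.27,0.8],[0.698,-0.27,0.8],[0.698,-0.27,0.8],[0.698,-0.27,0.8],[0.698,-0.27,0.8],[0.698,-0.27,0.8]], "delta_rot": [[0,0,-0.2],[0,0,-0.2],[0,0,-0.2],[0,0,-0.2],[0,0,-0.2],[0,0,-0.2],[0,0,-0.2],[0,0,-0.2]]}}

```text
time: 22.2
tool_pos: [665.9, 251.4, 137.3]
tcp_rot: [3.141, -0.0, 1.255]
contact_force: [-0.8, -0.5, 0.9]
grip_width: 64.4
finger_force: 0.0
```

{"method": "send_rows", "body": {"offset": [[0,0,0.3],[0,0,0.65],[0,0,0.65],[0,0,0.65],[0,0,0.65]], "delta_rot": [[0,0,-0.0836],[0,0,-0.0836],[0,0,-0.0836],[0,0,-0.0836],[0,0,-0.0836]]}}

```text
time: 22.82
tool_pos: [666.4, 252.0, 59.9]
tcp_rot: [3.14, -0.0, 1.778]
contact_force: [-0.6, -0.1, -0.5]
grip_width: 64.4
finger_force: 0.0
```

Run:
```python
from h import *
o=get_obs();print(o["time"],o["tool_pos"],o["tcp_rot"])
print(cmd((665.6,250.1,8),np.radians(102.1)))
k,im=snap("wrist","w6");print(plugs("wrist",k,im,[(648.8,328.4)],w=24,thr=60))
```

```text
22.825 [666.4106686  252.00998799  59.93177766] [ 3.13984564e+00 -1.76339367e-04  1.77770029e+00]
([-0.0143, -0.0106, 0.4327], [0.0003, -0.0, -0.0007])
[(array([647.7, 328.3]), 526, (np.float64(270.6406844106464), np.float64(105.90684410646388)))]
```

{"method": "send_rows", "body": {"offset": [[-0.014,-0.008,0.2],[-0.014,-0.008,0.36],[-0.014,-0.008,0.43],[-0.014,-0.008,0.43],[-0.014,-0.008,0.43]], "delta_rot": [[0,0,-0.001],[0,0,-0.001],[0,0,-0.001],[0,0,-0.001],[0,0,-0.001]]}}

```text
time: 23.5
tool_pos: [665.8, 250.4, 8.2]
tcp_rot: [3.14, -0.0, 1.788]
contact_force: [0.1, -0.5, 0.0]
grip_width: 64.2
finger_force: 0.0
```

{"method": "send_rows", "body": {"offset": [[0,0,0],[0,0,0],[0,0,0],[0,0,0],[0,0,0],[0,0,0],[0,0,0]], "delta_rot": [[0,0,0],[0,0,0],[0,0,0],[0,0,0],[0,0,0],[0,0,0],[0,0,0]], "grip": 0}}

```text
time: 24.38
tool_pos: [665.1, 250.2, 7.4]
tcp_rot: [-3.141, -0.0, 1.788]
contact_force: [-1.7, -1.2, 1.2]
grip_width: 19.6
finger_force: 30.0
```

{"method": "send_rows", "body": {"offset": [[0,0,-0.15],[0,0,-0.4],[0,0,-0.7],[0,0,-1],[0,0,-1]], "delta_rot": [[0,0,0],[0,0,0],[0,0,0],[0,0,0],[0,0,0]]}}

```text
time: 25.0
tool_pos: [667.2, 250.8, 131.6]
tcp_rot: [3.134, -0.0, 1.788]
contact_force: [0.3, 0.2, -5.4]
grip_width: 19.5
finger_force: 30.0
```

{"method": "send_rows", "body": {"offset": [[0,0,-0.4],[0,0,-0.8],[0,0,-0.8],[0,0,-0.8]], "delta_rot": [[0,0,0.0182],[0,0,0.0182],[0,0,0.0182],[0,0,0.0182]]}}

```text
time: 25.5
tool_pos: [664.2, 249.9, 220.2]
tcp_rot: [-3.137, 0.001, 1.674]
contact_force: [0.5, -0.2, -5.1]
grip_width: 19.4
finger_force: 30.0
```

Run:
```python
from h import *
o=get_obs();print(o["time"],o["tool_pos"],o["tcp_rot"],o["grip_width"])
y=.10524;m=np.array([541.44,-302.33]);c,s=np.cos(y),np.sin(y)
X,Y=-10,-10+1.0
print((m+[X*c-Y*s,X*s+Y*c]))
```

```text
25.5 [664.18064986 249.93094101 220.22322229] [-3.13694665e+00  6.49177292e-04  1.67415971e+00] 19.43434810165349
[ 532.44073879 -312.33066486]
```

{"method": "send_rows", "body": {"offset": [[-0.911,-0.316,0],[-0.911,-0.316,0],[-0.911,-0.316,0]], "delta_rot": [[0,0,0],[0,0,0],[0,0,0]]}}

```text
time: 25.88
tool_pos: [637.1, 133.5, 220.3]
tcp_rot: [-3.135, 0.001, 1.67]
contact_force: [-0.4, 0.9, -5.2]
grip_width: 19.8
finger_force: 30.0
```

{"method": "send_rows", "body": {"offset": [[-0.911,-0.316,0],[-0.911,-0.316,0],[-0.911,-0.316,0]], "delta_rot": [[0,0,0],[0,0,0],[0,0,0]]}}

```text
time: 26.25
tool_pos: [611.0, 21.9, 221.0]
tcp_rot: [-3.137, -0.0, 1.67]
contact_force: [0.1, 1.2, -5.2]
grip_width: 19.9
finger_force: 30.0
```

{"method": "send_rows", "body": {"offset": [[-0.911,-0.316,0],[-0.911,-0.316,0],[-0.911,-0.316,0]], "delta_rot": [[0,0,0],[0,0,0],[0,0,0]]}}

```text
time: 26.62
tool_pos: [585.0, -89.9, 221.4]
tcp_rot: [-3.139, -0.001, 1.67]
contact_force: [0.8, 0.5, -4.3]
grip_width: 19.6
finger_force: 30.0
```

{"method": "send_rows", "body": {"offset": [[-0.911,-0.316,0],[-0.911,-0.316,0],[-0.911,-0.316,0]], "delta_rot": [[0,0,0],[0,0,0],[0,0,0]]}}

```text
time: 27.0
tool_pos: [559.0, -202.0, 221.6]
tcp_rot: [-3.14, -0.001, 1.671]
contact_force: [0.0, -0.2, -4.9]
grip_width: 19.5
finger_force: 30.0
```

{"method": "send_rows", "body": {"offset": [[-0.911,-0.316,0.2],[-0.911,-0.316,0.6],[-0.911,-0.316,0.8],[-0.911,-0.316,0.8],[-0.911,-0.316,0.8]], "delta_rot": [[0,0,0],[0,0,0],[0,0,0],[0,0,0],[0,0,0]]}}

```text
time: 27.62
tool_pos: [534.6, -311.5, 128.4]
tcp_rot: [3.14, 0.0, 1.676]
contact_force: [-0.0, -0.9, -4.1]
grip_width: 19.7
finger_force: 30.0
```

Run:
```python
from h import *
o=get_obs();print(o["time"],o["tool_pos"],o["tcp_rot"],o["grip_width"],o["joint_positions"])
print(cmd((532.4,-313,61),1.676))
b=np.array([596.2,-306.6]);u=np.array([-np.sin(.1052),np.cos(.1052)]);P=[b-45*u,b+80*u];print(P)
k,im=snap("scene","s3"); print(plugs("scene",k,im,P,w=7,z=26))
k,im=snap("wrist","w7")
```

```text
27.625 [ 534.61620372 -311.5068155   128.36813646] [3.14015096e+00 1.62396806e-04 1.67585465e+00] 19.724023075194342 [-6.51824612e-01  5.97186875e-01  1.38689010e+00  9.52531101e-04
  1.15635626e+00 -7.57266114e-01]
([-0.0103, -0.0205, 0.5614], [0.0002, 0.0, -0.0])
[array([ 600.92527294, -351.35122116]), array([ 587.79951478, -227.04227349])]
[(array([ 598.6, -349.2]), 63, (np.float64(98.98412698412699), np.float64(279.1746031746032))), (array([ 610.9, -217.3]), 9, (np.float64(148.11111111111111), np.float64(271.1111111111111)))]
```

View pics/w7.png

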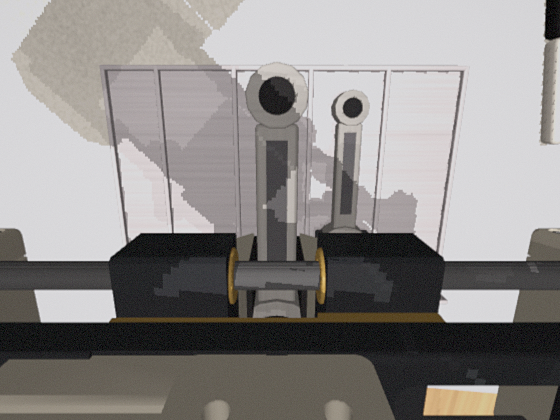

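Rod 1 sits centred in its lane, small end at (352,106); the held rod is over the lane to its left. Lowering it.

{"method": "send_rows", "body": {"offset": [[-0.01,-0.02,0.4],[-0.01,-0.02,0.75],[-0.01,-0.02,0.9],[-0.01,-0.02,0.97],[-0.01,-0.02,0.97],[-0.01,-0.02,0.97]], "delta_rot": [[0,0,0],[0,0,0],[0,0,0],[0,0,0],[0,0,0],[0,0,0]]}}

```text
time: 28.48
tool_pos: [531.6, -315.0, 12.5]
tcp_rot: [3.14, 0.002, 1.674]
contact_force: [0.2, 0.0, -4.3]
grip_width: 19.6
finger_force: 30.0
```

{"method": "send_rows", "body": {"offset": [[0,0,0],[0,0,0],[0,0,0],[0,0,0]], "delta_rot": [[0,0,0],[0,0,0],[0,0,0],[0,0,0]], "grip": 0.45}}

```text
time: 28.98
tool_pos: [530.9, -314.6, 11.1]
tcp_rot: [3.141, 0.0, 1.674]
contact_force: [-0.5, -0.2, -0.2]
grip_width: 41.2
finger_force: 0.0
```

{"method": "send_rows", "body": {"offset": [[0,0,-0.2],[0,0,-0.6],[0,0,-1],[0,0,-1],[0,0,-1]], "delta_rot": [[0,0,0],[0,0,0],[0,0,0],[0,0,0],[0,0,0]]}}

```text
time: 29.6
tool_pos: [530.4, -314.2, 130.5]
tcp_rot: [-3.141, -0.001, 1.674]
contact_force: [0.1, 0.1, 0.3]
grip_width: 41.2
finger_force: 0.0
```

Run:
```python
from h import *
o=get_obs();print(o["time"],o["tool_pos"],o["tcp_rot"])
y=.10524;m=np.array([541.44,-302.33]);c,s=np.cos(y),np.sin(y)
k,im=snap("wrist","w8")
for X,Y in((-10,70),(54,70)):
    P=(m+[X*c-Y*s,X*s+Y*c]);r=plugs("wrist",k,im,[P],w=20,z=26,thr=50)[0]
    d=r[0]-m;print(P,r,"tray xy",d@[c,s],d@[-s,c])
```

```text
29.6 [ 530.41738072 -314.20652306  130.48770029] [-3.14111620e+00 -5.54905097e-04  1.67408715e+00]
[ 524.14211711 -233.76774181] (array([ 523.4, -235.9]), 238, (np.float64(277.01680672268907), np.float64(110.65966386554622))) tray xy -10.961996123717103 67.957495105276
[ 587.78802946 -227.0448078 ] (array([ 587.5, -224.9]), 221, (np.float64(358.14027149321265), np.float64(104.99547511312217))) tray xy 53.93886724333425 72.16319768764377
```

Both rods are in lanes -10 and +54, within 1 mm of centre. Now the gauge zero check, with the fingers closed.

{"method": "send_rows", "body": {"offset": [[0.912,0.095,-0.5],[0.912,0.095,-0.5],[0.912,0.095,-0.5]], "delta_rot": [[0,0,0.0164],[0,0,0.0164],[0,0,0.0164]], "grip": 0}}

```text
time: 30.02
tool_pos: [531.4, -201.4, 192.0]
tcp_rot: [3.14, -0.0, 1.575]
contact_force: [0.9, -0.1, 0.5]
grip_width: 15.7
finger_force: 0.0
```

{"method": "send_rows", "body": {"offset": [[0.9167,0.058,0],[0.9167,0.058,0],[0.9167,0.058,0]], "delta_rot": [[0,0,0],[0,0,0],[0,0,0]]}}

```text
time: 30.4
tool_pos: [537.2, -92.2, 189.2]
tcp_rot: [-3.139, -0.001, 1.575]
contact_force: [0.4, -0.9, 0.5]
grip_width: 0.4
finger_force: 0.0
```

{"method": "send_rows", "body": {"offset": [[0.6625,0.055,0],[0.6625,0.055,0],[0.6625,0.055,0],[0.6625,0.055,0.3],[0.6625,0.055,0.3],[0.6625,0.055,0.3]], "delta_rot": [[0,0,0],[0,0,0],[0,0,0],[0,0,0],[0,0,0],[0,0,0]]}}

```text
time: 31.15
tool_pos: [544.8, -16.3, 155.6]
tcp_rot: [3.141, 0.0, 1.57]
contact_force: [-0.2, 1.0, 0.1]
grip_width: 0.8
finger_force: 0.0
```

Run:
```python
from h import *
o=get_obs();print(o["time"],o["tool_pos"],o["tcp_rot"],o["grip_width"],o["contact_force"])
print(cmd((544.2,-14.7,128),np.pi/2))
```

```text
31.15 [544.78322362 -16.2678435  155.60965066] [3.14099991e+00 2.87369414e-04 1.56963195e+00] 0.8165513810283176 [-0.21153637  1.0323705   0.08782883]
([0.0131, -0.005, 0.2301], [0.0001, 0.0, -0.0002])
```

{"method": "send_rows", "body": {"offset": [[0.013,-0.005,0.2],[0.013,-0.005,0.3],[0.013,-0.005,0.4],[0.013,-0.005,0.5],[0.013,-0.005,0.56],[0.013,-0.005,0.585],[0.013,-0.005,0.585]], "delta_rot": [[0,0,0],[0,0,0],[0,0,0],[0,0,0],[0,0,0],[0,0,0],[0,0,0]]}}

```text
time: 32.02
tool_pos: [544.1, -13.5, 84.9]
tcp_rot: [3.141, 0.0, 1.571]
contact_force: [-1.1, -3.0, 4.0]
grip_width: 0.4
finger_force: 2.3
```

{"method": "send_rows", "body": {"offset": [[0,0,0.008],[0,0,0.014],[0,0,0.014]], "delta_rot": [[0,0,0],[0,0,0],[0,0,0]]}}

```text
time: 32.4
tool_pos: [544.2, -13.5, 84.2]
tcp_rot: [3.14, 0.0, 1.571]
contact_force: [-2.0, -3.1, 8.5]
grip_width: 0.5
finger_force: 4.8
```

{"method": "send_rows", "body": {"offset": [[0,0,0.006],[0,0,0.008],[0,0,0.008],[0,0,0.008],[0,0,0.008]], "delta_rot": [[0,0,0],[0,0,0],[0,0,0],[0,0,0],[0,0,0]]}}

```text
time: 33.02
tool_pos: [544.2, -13.5, 84.0]
tcp_rot: [3.14, 0.001, 1.571]
contact_force: [-4.6, -2.8, 16.8]
grip_width: 0.4
finger_force: 8.0
```

Run:
```python
from h import *
o=get_obs();print(o["time"],o["tool_pos"],o["contact_force"])
k,im=snap("side","p1");cv2.imwrite("pics/p1c.png",cv2.resize(im[210:330,250:420,::-1],None,fx=4,fy=4,interpolation=cv2.INTER_CUBIC))
```

```text
33.025 [544.20344399 -13.50426438  84.04001625] [-4.55363264 -2.79878715 16.75453901]
```

View pics/p1c.png

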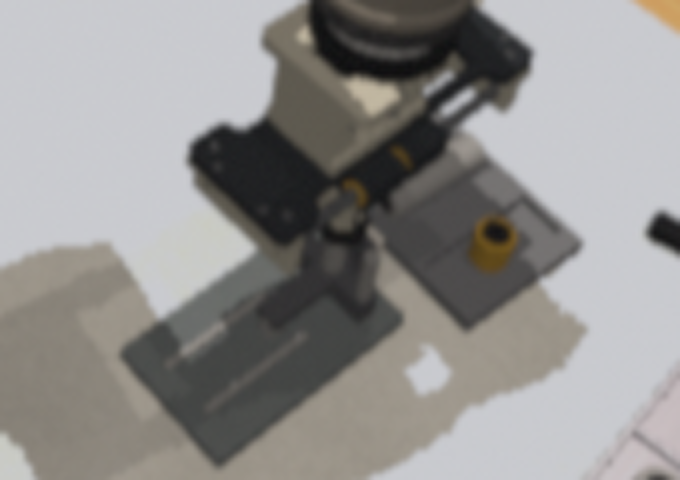

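The foot is pressed fully onto the anvil (84.0 mm, 17 N). Releasing slowly, then going to the pin.

{"method": "send_rows", "body": {"offset": [[0,0,-0.1],[0,0,-0.2],[0,0,-0.3],[0,0,-0.4],[0,0,-0.6],[0,0,-1],[0,0,-1],[0,0,-1]], "delta_rot": [[0,0,0],[0,0,0],[0,0,0],[0,0,0],[0,0,0],[0,0,0],[0,0,0],[0,0,0]]}}

```text
time: 34.08
tool_pos: [543.1, -13.0, 201.5]
tcp_rot: [-3.14, -0.001, 1.571]
contact_force: [-0.7, -0.1, -1.0]
grip_width: 0.4
finger_force: 0.0
```

{"method": "send_rows", "body": {"offset": [[0.111,0.79,0],[0.111,0.79,0],[0.111,0.79,0],[0.111,0.79,0],[0.111,0.79,0],[0.111,0.79,0],[0.111,0.79,0],[0.111,0.79,0]], "delta_rot": [[0,0,-0.2],[0,0,-0.2],[0,0,-0.2],[0,0,-0.2],[0,0,-0.2],[0,0,-0.2],[0,0,-0.2],[0,0,-0.2]], "grip": 0.45}}

```text
time: 35.08
tool_pos: [637.7, 0.2, 200.3]
tcp_rot: [-3.141, -0.003, 2.827]
contact_force: [-0.2, -0.8, 0.6]
grip_width: 41.4
finger_force: 0.0
```

{"method": "send_rows", "body": {"offset": [[0,0,0.5],[0,0,1],[0,0,1],[0,0,1],[0,0,1]], "delta_rot": [[0,0,-0.0413],[0,0,-0.0413],[0,0,-0.0413],[0,0,-0.0413],[0,0,-0.0413]]}}

```text
time: 35.7
tool_pos: [640.3, -0.2, 85.2]
tcp_rot: [-3.141, 0.005, 3.086]
contact_force: [1.0, 0.3, -0.6]
grip_width: 41.3
finger_force: 0.0
```

Run:
```python
from h import *
o=get_obs();print(o["time"],o["tool_pos"],o["tcp_rot"],o["grip_width"])
print(cmd((639.2,-0.2,13.5),np.radians(176.85)))
for c in("side","scene"):
    k,im=snap(c,"q"+c);pts(c,k,[("pin",17),("gauge_pad",124)])
```

```text
35.7 [ 6.40309125e+02 -1.72433385e-01  8.51946557e+01] [-3.14138246  0.00521513  3.08572664] 41.322553265362906
([0.0123, -0.0006, 0.5974], [-0.0, 0.0008, -0.0001])
side pin 0.68 [355.4 255.3] [641.8  -2.9]
side gauge_pad 0.88 [340.4 252.4] [551.7 -17.2]
scene pin 0.72 [224.1 266.4] [654.  -7.]
```

{"method": "send_rows", "body": {"offset": [[0.005,0,0.2],[0.005,0,0.4],[0.005,0,0.53],[0.005,0,0.53],[0.005,0,0.53]], "delta_rot": [[0,0,0],[0,0,0],[0,0,0],[0,0,0],[0,0,0]]}}

```text
time: 36.62
tool_pos: [638.6, -0.0, 19.4]
tcp_rot: [-3.142, 0.001, 3.087]
contact_force: [-0.2, 0.2, -1.3]
grip_width: 41.5
finger_force: 0.0
```

{"method": "send_rows", "body": {"offset": [[0,0,0.038],[0,0,0.038],[0,0,0.038]], "delta_rot": [[0,0,0],[0,0,0],[0,0,0]]}}

```text
time: 37.0
tool_pos: [638.0, 0.0, 14.2]
tcp_rot: [3.142, 0.0, 3.087]
contact_force: [-0.6, 0.0, -0.2]
grip_width: 41.2
finger_force: 0.0
```

{"method": "send_rows", "body": {"offset": [[0,0,0],[0,0,0],[0,0,0],[0,0,0],[0,0,0],[0,0,0]], "delta_rot": [[0,0,0],[0,0,0],[0,0,0],[0,0,0],[0,0,0],[0,0,0]], "grip": 0}}

```text
time: 37.75
tool_pos: [638.0, 0.0, 14.0]
tcp_rot: [3.142, 0.0, 3.087]
contact_force: [-0.2, -0.3, 0.7]
grip_width: 23.6
finger_force: 29.9
```

{"method": "send_rows", "body": {"offset": [[0,0,-0.2],[0,0,-0.5],[0,0,-0.9],[0,0,-0.9],[0,0,-0.9]], "delta_rot": [[0,0,0],[0,0,0],[0,0,0],[0,0,0],[0,0,0]]}}

```text
time: 38.38
tool_pos: [637.2, 0.1, 121.1]
tcp_rot: [3.141, -0.002, 3.087]
contact_force: [0.7, -0.5, -1.6]
grip_width: 23.6
finger_force: 29.9
```

{"method": "send_rows", "body": {"offset": [[0,0,-0.4],[0,0,-0.6],[0,0,-0.6],[0,0,-0.6]], "delta_rot": [[0,0,-0.008],[0,0,-0.008],[0,0,-0.008],[0,0,-0.008]]}}

```text
time: 38.88
tool_pos: [636.8, 0.1, 191.3]
tcp_rot: [3.141, -0.004, 3.137]
contact_force: [-0.1, 0.9, -0.7]
grip_width: 23.6
finger_force: 29.9
```

{"method": "send_rows", "body": {"offset": [[0.4,-0.03,0],[0.873,-0.06,0],[0.873,-0.06,0],[0.873,-0.06,0]], "delta_rot": [[0,0,0],[0,0,0],[0,0,0],[0,0,0]]}}

```text
time: 39.38
tool_pos: [533.3, -6.8, 193.2]
tcp_rot: [3.141, -0.001, 3.137]
contact_force: [0.7, -0.3, -1.1]
grip_width: 23.8
finger_force: 29.9
```

{"method": "send_rows", "body": {"offset": [[0.4,-0.03,0],[0.873,-0.06,0],[0.873,-0.06,0],[0.873,-0.06,0],[0.873,-0.06,0],[0.873,-0.06,0]], "delta_rot": [[0,0,0],[0,0,0],[0,0,0],[0,0,0],[0,0,0],[0,0,0]]}}

```text
time: 40.12
tool_pos: [429.3, -13.6, 193.8]
tcp_rot: [3.141, 0.0, 3.138]
contact_force: [0.2, -0.9, -0.2]
grip_width: 23.5
finger_force: 29.9
```

Run:
```python
from h import *
o=get_obs();print(o["time"],o["tool_pos"],o["tcp_rot"],o["grip_width"])
print(cmd((427.7,-14.4,60),np.radians(179.7)))
for c in("side","scene"):
    k,im=snap(c);pts(c,k,[("pin",o["tool_pos"][2]+3)])
k,im=snap("wrist","w9");pts("wrist",k,[("pin",o["tool_pos"][2]+3)])
```

```text
40.125 [429.29822215 -13.57019672 193.78566457] [3.14148667e+00 1.43055606e-04 3.13769593e+00] 23.509235240987476
([0.0135, -0.0071, 1.1149], [0.0, 0.0, 0.0002])
side pin 0.64 [470.5 373. ] [ 500.  -342.1]
side pin 0.59 [304.9 260. ] [438.8 -16.8]
scene pin 0.71 [201.3 178.8] [442.3 -15.2]
wrist pin 0.95 [280.5 270.3] [438.7 -10.2]
```

{"method": "send_rows", "body": {"offset": [[0.013,-0.007,0.3],[0.013,-0.007,0.7],[0.013,-0.007,1],[0.013,-0.007,1],[0.013,-0.007,1],[0.013,-0.007,1]], "delta_rot": [[0,0,0],[0,0,0],[0,0,0],[0,0,0],[0,0,0],[0,0,0]]}}

```text
time: 41.18
tool_pos: [427.9, -14.6, 75.4]
tcp_rot: [-3.141, 0.003, 3.137]
contact_force: [0.3, -0.4, -0.8]
grip_width: 23.2
finger_force: 29.9
```

{"method": "send_rows", "body": {"offset": [[0,0,0.15],[0,0,0.3],[0,0,0.38],[0,0,0.38],[0,0,0.38]], "delta_rot": [[0,0,0],[0,0,0],[0,0,0],[0,0,0],[0,0,0]]}}

```text
time: 41.8
tool_pos: [427.3, -14.4, 29.0]
tcp_rot: [-3.141, 0.001, 3.137]
contact_force: [-0.3, -0.4, -0.9]
grip_width: 23.6
finger_force: 29.9
```

Run:
```python
from h import *
o=get_obs();print(o["time"],o["tool_pos"],o["tcp_rot"],o["grip_width"],o["contact_force"])
print(cmd((427.7,-14.4,27),np.radians(179.7)))
k,im=snap("side");cv2.imwrite("pics/g1.png",cv2.resize(im[210:330,250:420,::-1],None,fx=4,fy=4,interpolation=cv2.INTER_CUBIC))
```

```text
41.8 [427.34032505 -14.44269202  29.01376426] [-3.14141281e+00  1.31792224e-03  3.13747896e+00] 23.5603062967054 [-0.32550591 -0.43349325 -0.92867222]
([-0.003, 0.0004, 0.0168], [-0.0, 0.0002, 0.0002])
```

View pics/g1.png

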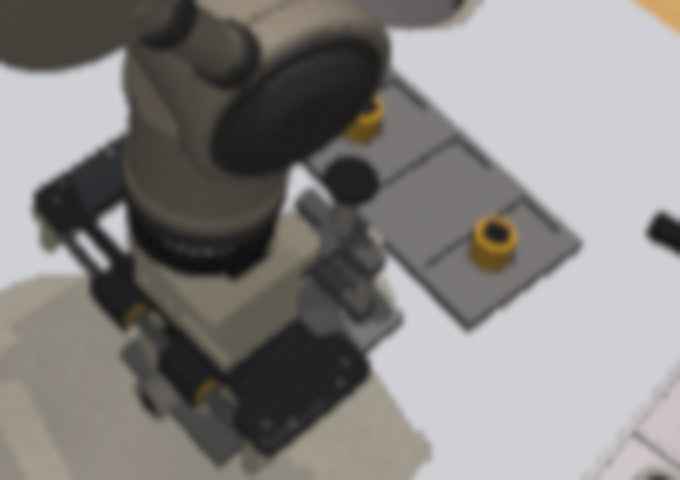

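{"method": "send_rows", "body": {"offset": [[-0.06,0,0.012],[-0.12,0,0.012],[-0.18,0,0.012],[-0.24,0,0.012],[-0.258,0,0.012],[-0.258,0,0.012],[-0.258,0,0.012]], "delta_rot": [[0,0,0],[0,0,0],[0,0,0],[0,0,0],[0,0,0],[0,0,0],[0,0,0]]}}

```text
time: 42.72
tool_pos: [457.4, -14.4, 26.8]
tcp_rot: [3.141, -0.0, 3.137]
contact_force: [-0.7, -0.3, -1.2]
grip_width: 23.4
finger_force: 29.9
```

{"method": "send_rows", "body": {"offset": [[0,0,0.02],[0,0,0.04],[0,0,0.05],[0,0,0.05],[0,0,0.05]], "delta_rot": [[0,0,0],[0,0,0],[0,0,0],[0,0,0],[0,0,0]]}}

```text
time: 43.35
tool_pos: [457.6, -14.4, 21.0]
tcp_rot: [3.141, -0.0, 3.137]
contact_force: [-1.2, 0.1, 2.7]
grip_width: 23.5
finger_force: 29.9
```

{"method": "send_rows", "body": {"offset": [[0,0,0],[0,0,0],[0,0,0],[0,0,0],[0,0,0]], "delta_rot": [[0,0,0],[0,0,0],[0,0,0],[0,0,0],[0,0,0]], "grip": 0.42}}

```text
time: 43.98
tool_pos: [457.8, -14.5, 20.9]
tcp_rot: [3.142, 0.0, 3.137]
contact_force: [0.9, 0.6, 0.1]
grip_width: 38.6
finger_force: 0.0
```

{"method": "send_rows", "body": {"offset": [[0,0,-0.1],[0,0,-0.4],[0,0,-0.8],[0,0,-1],[0,0,-1]], "delta_rot": [[0,0,0],[0,0,0],[0,0,0],[0,0,0],[0,0,0]]}}

```text
time: 44.6
tool_pos: [458.9, -14.7, 143.3]
tcp_rot: [-3.141, 0.005, 3.138]
contact_force: [0.7, -0.2, -0.3]
grip_width: 38.5
finger_force: 0.0
```

{"method": "send_rows", "body": {"offset": [[0,0,-0.4],[-0.2,0,-0.5],[-0.722,0,-0.5],[-0.722,0,-0.5],[-0.722,0,-0.5],[-0.722,0,-0.5]], "delta_rot": [[0,0,0.12],[0,0,0.12],[0,0,0.12],[0,0,0.12],[0,0,0.12],[0,0,0.12]], "grip": 0}}

```text
time: 45.35
tool_pos: [543.6, -14.8, 200.5]
tcp_rot: [-3.141, -0.001, 2.387]
contact_force: [-0.6, -0.0, -0.5]
grip_width: 0.5
finger_force: 0.0
```

{"method": "send_rows", "body": {"offset": [[0,0,0],[0,0,0],[0,0,0],[0,0,0],[0,0,0],[0,0,0]], "delta_rot": [[0,0,0.1294],[0,0,0.1294],[0,0,0.1294],[0,0,0.1294],[0,0,0.1294],[0,0,0.1294]]}}

```text
time: 46.1
tool_pos: [543.9, -14.8, 201.2]
tcp_rot: [3.141, -0.0, 1.573]
contact_force: [-0.4, 0.4, 0.0]
grip_width: 0.6
finger_force: 0.0
```

Run:
```python
from h import *
o=get_obs();print(o["time"],o["tool_pos"],o["tcp_rot"],o["grip_width"],o["contact_force"])
print(cmd((544.2,-14.4,130),np.pi/2))
k,im=snap("side");pts("side",k,[("pin",24)]);cv2.imwrite("pics/g2.png",cv2.resize(im[210:330,250:420,::-1],None,fx=4,fy=4,interpolation=cv2.INTER_CUBIC))
k,im=snap("scene");pts("scene",k,[("pin",24)])
```

```text
46.1 [543.88754409 -14.83087883 201.21484001] [ 3.14128197e+00 -6.62091608e-06  1.57311331e+00] 0.5947591070597603 [-0.36109302  0.39411665  0.0200336 ]
([0.0036, 0.0024, 0.5935], [0.0, -0.0, 0.0004])
side pin 0.69 [308.7 294.7] [469.  -13.8]
side pin 0.42 [470.4 376.8] [ 598.7 -355.5]
scene pin 0.52 [205.9 230.9] [478.2 -27.5]
```

View pics/g2.png

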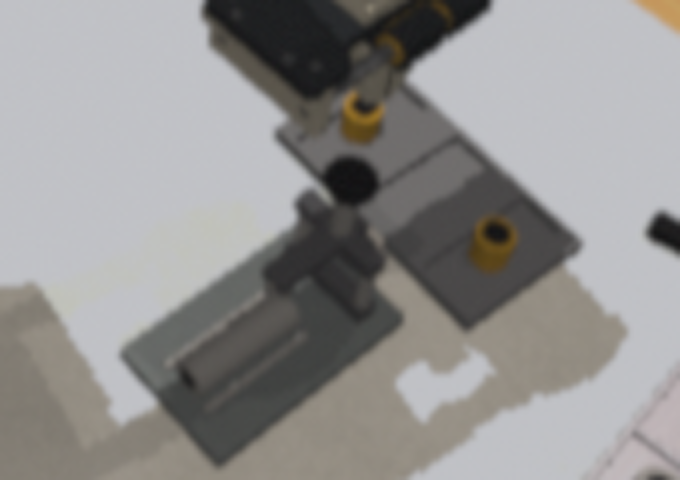

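The pin lies between the rails under the foot, so I press the pad down to about 108 mm.

{"method": "send_rows", "body": {"offset": [[0.003,0.002,0.3],[0.003,0.002,0.55],[0.003,0.002,0.63],[0.003,0.002,0.7],[0.003,0.002,0.745],[0.003,0.002,0.765],[0.003,0.002,0.765],[0.003,0.002,0.765]], "delta_rot": [[0,0,0],[0,0,0],[0,0,0],[0,0,0],[0,0,0],[0,0,0],[0,0,0],[0,0,0]]}}

```text
time: 47.3
tool_pos: [544.9, -14.5, 109.5]
tcp_rot: [3.141, 0.0, 1.57]
contact_force: [-1.6, 0.8, 3.6]
grip_width: 0.3
finger_force: 1.8
```

{"method": "send_rows", "body": {"offset": [[0,0,0.006],[0,0,0.012],[0,0,0.015],[0,0,0.015]], "delta_rot": [[0,0,0],[0,0,0],[0,0,0],[0,0,0]]}}

```text
time: 47.8
tool_pos: [545.0, -14.5, 108.2]
tcp_rot: [3.14, 0.0, 1.57]
contact_force: [-3.2, 0.6, 9.1]
grip_width: 0.4
finger_force: 4.6
```

Contact at 108.2. I add a little force, hold, then release.

{"method": "send_rows", "body": {"offset": [[0,0,0.006],[0,0,0.006],[0,0,0.006],[0,0,0.006],[0,0,0.006],[0,0,0.006],[0,0,0.006],[0,0,0.006]], "delta_rot": [[0,0,0],[0,0,0],[0,0,0],[0,0,0],[0,0,0],[0,0,0],[0,0,0],[0,0,0]]}}

```text
time: 48.8
tool_pos: [545.0, -14.5, 108.1]
tcp_rot: [3.14, 0.0, 1.571]
contact_force: [-4.6, -0.1, 12.8]
grip_width: 0.6
finger_force: 6.9
```

{"method": "send_rows", "body": {"offset": [[0,0,0],[0,0,0],[0,0,0],[0,0,0],[0,0,0],[0,0,0],[0,0,0],[0,0,0]], "delta_rot": [[0,0,0],[0,0,0],[0,0,0],[0,0,0],[0,0,0],[0,0,0],[0,0,0],[0,0,0]]}}

```text
time: 49.8
tool_pos: [545.0, -14.5, 108.1]
tcp_rot: [3.14, 0.0, 1.571]
contact_force: [-4.5, 1.7, 14.3]
grip_width: 0.2
finger_force: 6.9
```

{"method": "send_rows", "body": {"offset": [[0,0,-0.05],[0,0,-0.1],[0,0,-0.15],[0,0,-0.2],[0,0,-0.4],[0,0,-0.7],[0,0,-0.7],[0,0,-0.7]], "delta_rot": [[0,0,0],[0,0,0],[0,0,0],[0,0,0],[0,0,0],[0,0,0],[0,0,0],[0,0,0]]}}

```text
time: 50.8
tool_pos: [544.2, -14.5, 190.0]
tcp_rot: [-3.141, -0.0, 1.57]
contact_force: [-0.1, 0.3, -0.9]
grip_width: 0.2
finger_force: 0.0
```

Run:
```python
from h import *
o=get_obs();print(o["time"],o["tool_pos"],o["tcp_rot"])
k,im=snap("side");pts("side",k,[("pin",24),("gauge_pad",124)])
```

```text
50.8 [544.15722827 -14.45106214 189.96127428] [-3.14052723e+00 -1.91785494e-04  1.57040966e+00]
side pin 0.72 [309.  298.2] [463.5 -21. ]
side gauge_pad 0.94 [338.2 252.6] [547.5 -14.5]
```

{"method": "send_rows", "body": {"offset": [[0,-0.3,0],[0,-0.722,0],[0,-0.722,0],[0,-0.722,0],[0,-0.722,0],[0,-0.722,0],[0,-0.722,0]], "delta_rot": [[0,0,-0.16],[0,0,-0.16],[0,0,-0.16],[0,0,-0.16],[0,0,-0.16],[0,0,-0.16],[0,0,-0.16]], "grip": 0.42}}

```text
time: 51.82
tool_pos: [457.6, -14.4, 190.0]
tcp_rot: [-3.141, -0.001, 2.575]
contact_force: [-0.4, -0.4, -0.7]
grip_width: 38.3
finger_force: 0.0
```

{"method": "send_rows", "body": {"offset": [[0,0,0],[0,0,0.3],[0,0,0.7],[0,0,0.95],[0,0,0.95],[0,0,0.95]], "delta_rot": [[0,0,-0.0896],[0,0,-0.0896],[0,0,-0.0896],[0,0,-0.0896],[0,0,-0.0896],[0,0,-0.0896]]}}

```text
time: 52.58
tool_pos: [458.7, -14.6, 77.4]
tcp_rot: [-3.141, 0.001, 3.138]
contact_force: [0.4, 0.0, 0.5]
grip_width: 38.1
finger_force: 0.0
```

Run:
```python
from h import *
o=get_obs();print(o["time"],o["tool_pos"],o["tcp_rot"],o["grip_width"])
print(cmd((457.6,-14.4,21),np.radians(179.75)))
```

```text
52.575 [458.6703913  -14.57094328  77.43767904] [-3.14141946e+00  1.21322376e-03  3.13787329e+00] 38.115868823109935
([0.0095, 0.0015, 0.4703], [-0.0, 0.0002, 0.0001])
```

{"method": "send_rows", "body": {"offset": [[0.005,0.001,0.2],[0.005,0.001,0.38],[0.005,0.001,0.455],[0.005,0.001,0.455],[0.005,0.001,0.455]], "delta_rot": [[0,0,0],[0,0,0],[0,0,0],[0,0,0],[0,0,0]]}}

```text
time: 53.2
tool_pos: [458.1, -14.4, 22.9]
tcp_rot: [-3.141, 0.002, 3.139]
contact_force: [-0.2, 0.8, 0.1]
grip_width: 38.8
finger_force: 0.0
```

{"method": "send_rows", "body": {"offset": [[0,0,0],[0,0,0],[0,0,0],[0,0,0],[0,0,0],[0,0,0]], "delta_rot": [[0,0,0],[0,0,0],[0,0,0],[0,0,0],[0,0,0],[0,0,0]], "grip": 0}}

```text
time: 53.95
tool_pos: [457.7, -14.4, 22.4]
tcp_rot: [-3.142, 0.001, 3.139]
contact_force: [-1.9, 0.4, 6.0]
grip_width: 23.4
finger_force: 29.9
```

{"method": "send_rows", "body": {"offset": [[0,0,-0.03],[0,0,-0.06],[0,0,-0.06],[0.06,0,-0.06],[0.15,0,-0.06],[0.29,0,-0.06],[0.29,0,-0.06],[0.29,0,-0.06]], "delta_rot": [[0,0,0],[0,0,0],[0,0,0],[0,0,0],[0,0,0],[0,0,0],[0,0,0],[0,0,0]]}}

```text
time: 54.95
tool_pos: [423.1, -14.3, 29.4]
tcp_rot: [-3.141, 0.001, 3.139]
contact_force: [-0.1, -0.2, -1.4]
grip_width: 23.5
finger_force: 29.9
```

{"method": "send_rows", "body": {"offset": [[0,0,-0.3],[0,0,-0.7],[0,0,-1],[0,0,-1]], "delta_rot": [[0,0,0],[0,0,0],[0,0,0],[0,0,0]]}}

```text
time: 55.45
tool_pos: [424.8, -14.6, 151.6]
tcp_rot: [-3.14, 0.007, 3.139]
contact_force: [-0.4, 0.5, -2.7]
grip_width: 23.6
finger_force: 29.9
```

{"method": "send_rows", "body": {"offset": [[0,-0.4,0],[0,-0.833,0],[0,-0.833,0],[0,-0.833,0],[0,-0.833,0]], "delta_rot": [[0,0,0.12],[0,0,0.12],[0,0,0.12],[0,0,0.12],[0,0,0.12]]}}

```text
time: 56.08
tool_pos: [421.8, -114.1, 147.9]
tcp_rot: [-3.141, -0.002, 2.386]
contact_force: [0.4, -0.1, -1.7]
grip_width: 23.2
finger_force: 29.9
```

{"method": "send_rows", "body": {"offset": [[-0.514,-0.604,0],[-0.514,-0.604,0],[-0.514,-0.604,0],[-0.514,-0.604,0],[-0.514,-0.604,0]], "delta_rot": [[0,0,0.1128],[0,0,0.1128],[0,0,0.1128],[0,0,0.1128],[0,0,0.1128]]}}

```text
time: 56.7
tool_pos: [417.2, -209.0, 148.5]
tcp_rot: [-3.141, -0.001, 1.681]
contact_force: [0.1, -0.3, -1.4]
grip_width: 23.9
finger_force: 29.9
```

{"method": "send_rows", "body": {"offset": [[-0.4,-0.06,0],[-0.783,-0.124,0.5],[-0.783,-0.124,0.5],[-0.783,-0.124,0.5],[-0.783,-0.124,0.5],[-0.783,-0.124,0.5]], "delta_rot": [[0,0,0],[0,0,0],[0,0,0],[0,0,0],[0,0,0],[0,0,0]]}}

```text
time: 57.45
tool_pos: [413.1, -303.8, 90.4]
tcp_rot: [3.14, 0.001, 1.678]
contact_force: [0.6, -0.3, -1.8]
grip_width: 23.4
finger_force: 29.9
```

Run:
```python
from h import *
o=get_obs();print(o["time"],o["tool_pos"],o["tcp_rot"],o["grip_width"],o["finger_force"])
print(cmd((413,-304.6,14.4),np.radians(96.03)))
z=o["tool_pos"][2]+1.6
for c in("side","scene"):
    k,im=snap(c);pts(c,k,[("pin",z)])
```

```text
57.45 [ 413.13361105 -303.77170983   90.35266886] [3.14021325e+00 1.43896166e-03 1.67800754e+00] 23.437548252696097 29.924303703010082
([-0.0058, -0.0027, 0.6329], [0.0002, 0.0002, 0.0003])
scene pin 0.59 [104.6 223.3] [ 427.2 -320.1]
```

{"method": "send_rows", "body": {"offset": [[-0.005,-0.002,0.3],[-0.005,-0.002,0.52],[-0.005,-0.002,0.6],[-0.005,-0.002,0.62],[-0.005,-0.002,0.62],[-0.005,-0.002,0.62]], "delta_rot": [[0,0,0],[0,0,0],[0,0,0],[0,0,0],[0,0,0],[0,0,0]]}}

```text
time: 58.4
tool_pos: [412.7, -305.3, 15.6]
tcp_rot: [3.14, 0.001, 1.676]
contact_force: [-0.8, 0.0, -1.2]
grip_width: 23.4
finger_force: 29.9
```

Run:
```python
from h import *
o=get_obs();print(o["time"],o["tool_pos"],o["contact_force"])
k,im=snap("wrist","w10");z=o["tool_pos"][2]+1.6
```

```text
58.4 [ 412.73106651 -305.27001396   15.64806644] [-0.83271974  0.04907655 -1.21767347]
```

View pics/w10.png

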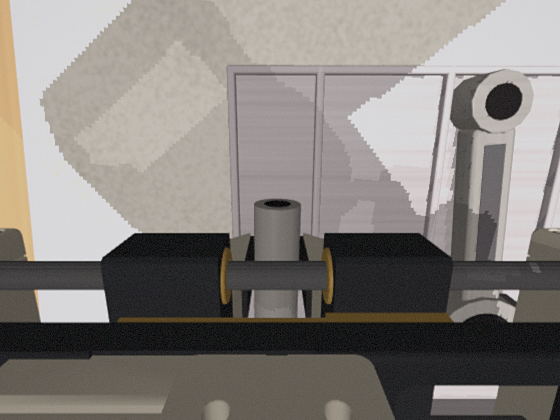

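The pin is centred in the narrow bay, end at (277,205) between the walls at 235 and 319. Lowering the last millimetre, releasing and backing off.

{"method": "send_rows", "body": {"offset": [[0,0,0.008],[0,0,0.008],[0,0,0.008]], "delta_rot": [[0,0,0],[0,0,0],[0,0,0]]}}

```text
time: 58.82
tool_pos: [412.6, -305.1, 14.4]
tcp_rot: [3.141, 0.001, 1.676]
contact_force: [-1.0, 0.8, 5.7]
grip_width: 23.1
finger_force: 29.9
```

{"method": "send_rows", "body": {"offset": [[0,0,0],[0,0,0],[0,0,0],[0,0,0],[0,0,0]], "delta_rot": [[0,0,0],[0,0,0],[0,0,0],[0,0,0],[0,0,0]], "grip": 0.4}}

```text
time: 59.45
tool_pos: [412.2, -304.8, 13.7]
tcp_rot: [-3.142, -0.0, 1.676]
contact_force: [0.2, 0.9, -0.0]
grip_width: 36.9
finger_force: 0.0
```

{"method": "send_rows", "body": {"offset": [[0,0,-0.1],[0,0,-0.4],[0,0,-0.8],[0,0,-1],[0,0,-1]], "delta_rot": [[0,0,0],[0,0,0],[0,0,0],[0,0,0],[0,0,0]]}}

```text
time: 60.08
tool_pos: [413.2, -305.7, 136.3]
tcp_rot: [3.138, 0.004, 1.676]
contact_force: [-0.2, -1.0, -0.8]
grip_width: 36.7
finger_force: 0.0
```

{"method": "send_rows", "body": {"offset": [[-0.2,0.3,-1],[-0.4,0.9,-1],[-0.4,0.9,-1],[-0.4,0.9,-1],[-0.4,0.9,-1]], "delta_rot": [[0,0,0],[0,0,0],[0,0,0],[0,0,0],[0,0,0]]}}

```text
time: 60.7
tool_pos: [523.5, -340.5, 251.5]
tcp_rot: [-3.138, -0.003, 1.676]
contact_force: [-0.4, 0.2, -0.5]
grip_width: 37.0
finger_force: 0.0
```

Run:
```python
from h import *
o=get_obs();print(o["time"],o["tool_pos"],o["tcp_rot"])
k,im=snap("wrist","w11");y=.10524;m=np.array([541.44,-302.33]);c,s=np.cos(y),np.sin(y)
for X,Y in((-10,70),(54,70),(-10,-55),(54,-55)):
    r=plugs("wrist",k,im,[m+[X*c-Y*s,X*s+Y*c]],w=16,z=26,thr=50)[0]
    if r: d=r[0]-m;print(r[1],"tray xy",d@[c,s],d@[-s,c])
for d in finder.silhouettes("pin","wrist")[:1]:
    cs=max(cv2.findContours(d["region"].astype(np.uint8),0,2)[0],key=cv2.contourArea)
    w=np.array([p2w(k,p,16)[:2]-m for p in cs[:,0]],np.float32)@np.array([[c,-s],[s,c]],np.float32);print(d["confidence"],cv2.minAreaRect(w.astype(np.float32)))
a=im[:,:,::-1];_,b=snap("scene")
cv2.imwrite("pics/end.png",np.hstack([cv2.resize(a[:240],None,fx=.8,fy=.8),cv2.resize(b[180:340,40:310,::-1],(324,192))]))
```

```text
60.7 [ 523.45216361 -340.50702976  251.51210747] [-3.13834744e+00 -3.12170284e-03  1.67612342e+00]
3 tray xy -25.146510517074812 83.13147122970125
105 tray xy 53.84992508969786 72.27314901008478
298 tray xy -15.094952844993111 -41.614575554815396
506 tray xy 53.78873560747415 -53.01358714281873
0.69 ((-128.14407348632812, -0.13792800903320312), (77.77398681640625, 25.23383903503418), 89.22561645507812)
```

View pics/end.png

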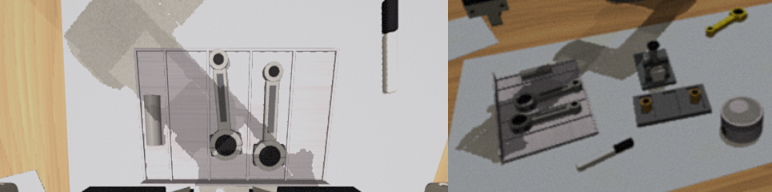

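The pin is at bay centre, but the rod in lane -10 has been knocked: it is skewed and shifted towards the low end wall. Measuring it before re-seating it.

Run:
```python
from h import *
o=get_obs();print(o["time"],o["tool_pos"])
k,im=snap("wrist","w12");y=.10524;m=np.array([541.44,-302.33]);c,s=np.cos(y),np.sin(y)
L=[]
for u,v in((219,58),(225,147)):
  for z in (26,):
    r=plugs("wrist",k,im,[p2w(k,(u/.8,v/.8),z)[:2]],w=20,z=z,thr=50)[0];d=r[0]-m;L.append(r[0]);print(r,"tray xy",d@[c,s],d@[-s,c])
D=L[0]-L[1];print(np.hypot(*D),np.degrees(np.arctan2(D[1],D[0])),"origin",L[1]+.36*D)
cv2.imwrite("pics/k.png",cv2.resize(im[40:240,230:360,::-1],None,fx=3,fy=3,interpolation=cv2.INTER_CUBIC))
```

```text
60.85 [ 523.30755474 -340.74570475  252.52690966]
(array([ 502.2, -220.9]), 7, (np.float64(268.85714285714283), np.float64(76.57142857142857))) tray xy -30.469016927569914 85.10147770437045
(array([ 530. , -339.7]), 516, (np.float64(281.62984496124034), np.float64(180.76162790697674))) tray xy -15.302270022772587 -35.96152154943054
122.00934390447314 103.17060769780338 origin [ 519.992 -296.932]
```

View pics/k.png

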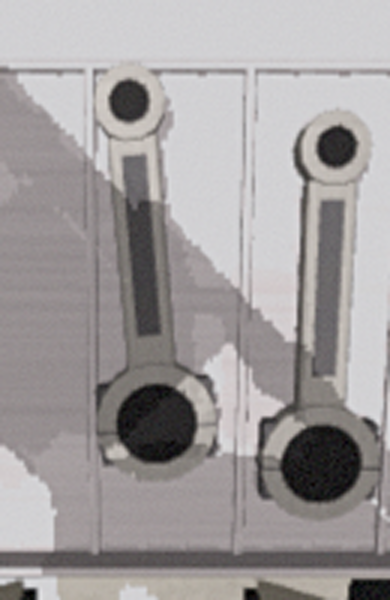

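Run:
```python
from h import *
k=optics.get_calibration("wrist");y=.10524;m=np.array([541.44,-302.33]);c,s=np.cos(y),np.sin(y)
S=p2w(k,(128/3+230-.3,101/3+40-.3),26)[:2];B=p2w(k,(157/3+230-.3,423/3+40-.3),26)[:2]
for P in(S,B): d=P-m;print(P,d@[c,s],d@[-s,c])
D=S-B;a=np.arctan2(D[1],D[0]);O=B+.36*D;print(np.hypot(*D),np.degrees(a),O)
print(cmd((*O,130),a),get_obs()["tool_pos"])
```

```text
[ 506.18700784 -217.33548958] -26.129630678582785 88.22744844012371
[ 530.86746597 -339.95442213] -14.466329394722049 -36.30565975687219
125.07808614638614 101.38030695222788 [ 521.98250105 -295.81160641]
([0.3735, 0.028, 1.0251], [-0.0002, -0.0003, -0.015]) [ 523.52879748 -340.91435629  252.95134086]
```

{"method": "send_rows", "body": {"offset": [[0.2,0.028,0.3],[0.3735,0.028,0.7],[0.3735,0.028,1],[0.3735,0.028,1],[0.3735,0.028,1],[0.3735,0.028,1]], "delta_rot": [[0,0,-0.015],[0,0,-0.015],[0,0,-0.015],[0,0,-0.015],[0,0,-0.015],[0,0,-0.015]], "grip": 0.5}}

```text
time: 61.65
tool_pos: [524.1, -297.2, 135.8]
tcp_rot: [3.139, 0.003, 1.77]
contact_force: [0.4, 0.5, 0.1]
grip_width: 45.6
finger_force: 0.0
```

{"method": "send_rows", "body": {"offset": [[0,0,0.4],[0,0,0.7],[0,0,0.7],[0,0,0.7],[0,0,0.7]], "delta_rot": [[0,0,0],[0,0,0],[0,0,0],[0,0,0],[0,0,0]]}}

```text
time: 62.28
tool_pos: [524.5, -297.2, 52.0]
tcp_rot: [3.139, 0.003, 1.77]
contact_force: [-0.6, -0.3, 0.3]
grip_width: 45.6
finger_force: 0.0
```

Run:
```python
from h import *
print(get_obs()["tool_pos"],cmd((522,-295.8,12.5),np.radians(101.4)))
```

```text
[ 524.4926659  -297.19854081   52.03927135] ([0.0165, -0.0189, 0.3294], [0.0004, 0.0005, 0.0001])
```

{"method": "send_rows", "body": {"offset": [[0.014,-0.014,0.15],[0.014,-0.014,0.28],[0.014,-0.014,0.325],[0.014,-0.014,0.325],[0.014,-0.014,0.325]], "delta_rot": [[0,0,0],[0,0,0],[0,0,0],[0,0,0],[0,0,0]]}}

```text
time: 62.9
tool_pos: [521.7, -295.2, 11.2]
tcp_rot: [3.141, 0.001, 1.77]
contact_force: [0.1, 0.5, 0.3]
grip_width: 46.0
finger_force: 0.0
```

{"method": "send_rows", "body": {"offset": [[0,0,0],[0,0,0],[0,0,0],[0,0,0],[0,0,0],[0,0,0]], "delta_rot": [[0,0,0],[0,0,0],[0,0,0],[0,0,0],[0,0,0],[0,0,0]], "grip": 0}}

```text
time: 63.65
tool_pos: [521.3, -295.1, 10.9]
tcp_rot: [-3.141, 0.0, 1.77]
contact_force: [-1.8, -0.5, 1.3]
grip_width: 19.9
finger_force: 30.0
```

{"method": "send_rows", "body": {"offset": [[0,0,-0.1],[0,0,-0.3],[0,0,-0.3],[0,0,-0.3]], "delta_rot": [[0,0,0],[0,0,0],[0,0,0],[0,0,0]]}}

```text
time: 64.15
tool_pos: [520.9, -294.5, 46.1]
tcp_rot: [-3.141, -0.001, 1.77]
contact_force: [0.3, -0.1, -4.6]
grip_width: 20.0
finger_force: 30.0
```

Run:
```python
from h import *
o=get_obs();print(o["tool_pos"],o["tcp_rot"],o["grip_width"],o["finger_force"],cmd((532.4,-312.8,48),np.radians(96.03)))
```

```text
[ 520.87159016 -294.45505971   46.11970765] [-3.14079804e+00 -1.26425097e-03  1.77023889e+00] 19.956024919499203 29.995604753494263 ([-0.1689, 0.0639, -0.0159], [-0.0001, -0.0002, 0.015])
```

{"method": "send_rows", "body": {"offset": [[-0.169,0.064,0],[-0.169,0.064,0],[-0.169,0.064,0],[-0.169,0.064,0.15],[-0.169,0.064,0.25],[-0.169,0.064,0.295],[-0.169,0.064,0.295],[-0.169,0.064,0.295]], "delta_rot": [[0,0,0.015],[0,0,0.015],[0,0,0.015],[0,0,0.015],[0,0,0.015],[0,0,0.015],[0,0,0.015],[0,0,0.015]]}}

```text
time: 65.15
tool_pos: [533.0, -313.4, 11.2]
tcp_rot: [3.141, 0.0, 1.676]
contact_force: [-0.8, -0.8, -4.7]
grip_width: 20.0
finger_force: 30.0
```

{"method": "send_rows", "body": {"offset": [[0,0,0],[0,0,0],[0,0,0],[0,0,0]], "delta_rot": [[0,0,0],[0,0,0],[0,0,0],[0,0,0]], "grip": 0.45}}

```text
time: 65.65
tool_pos: [533.0, -313.4, 11.6]
tcp_rot: [3.141, 0.0, 1.676]
contact_force: [-0.2, 0.6, -0.7]
grip_width: 41.3
finger_force: 0.0
```

{"method": "send_rows", "body": {"offset": [[0,0,-0.2],[0,0,-0.6],[0,0,-1],[0,0,-1],[0,0,-1]], "delta_rot": [[0,0,0],[0,0,0],[0,0,0],[0,0,0],[0,0,0]]}}

```text
time: 66.28
tool_pos: [532.6, -313.1, 131.0]
tcp_rot: [-3.141, -0.0, 1.676]
contact_force: [0.1, 0.1, -0.5]
grip_width: 41.7
finger_force: 0.0
```

{"method": "send_rows", "body": {"offset": [[-0.2,0,-0.6],[-0.4,0,-1],[-0.4,0,-1],[-0.4,0,-1],[-0.4,0,-1],[-0.4,0,-1],[-0.4,0,-1]], "delta_rot": [[0,0,0],[0,0,0],[0,0,0],[0,0,0],[0,0,0],[0,0,0],[0,0,0]]}}

```text
time: 67.15
tool_pos: [537.8, -360.7, 250.6]
tcp_rot: [-3.141, -0.001, 1.676]
contact_force: [0.4, 0.5, -0.4]
grip_width: 41.0
finger_force: 0.0
```

Run:
```python
from h import *
o=get_obs();print(o["time"],o["tool_pos"])
k,im=snap("wrist","w13");y=.10524;m=np.array([541.44,-302.33]);c,s=np.cos(y),np.sin(y)
for X,Y in((-10,70),(-10,-55),(54,70),(54,-55)):
    r=plugs("wrist",k,im,[m+[X*c-Y*s,X*s+Y*c]],w=16,z=26,thr=50)[0]
    if r: d=r[0]-m;print(r[1],r[2],"tray xy",d@[c,s],d@[-s,c])
for d in finder.silhouettes("pin","wrist")[:1]:
    cs=max(cv2.findContours(d["region"].astype(np.uint8),0,2)[0],key=cv2.contourArea)
    w=np.array([p2w(k,p,16)[:2]-m for p in cs[:,0]],np.float32)@np.array([[c,-s],[s,c]],np.float32);print(d["confidence"],cv2.minAreaRect(w.astype(np.float32)))
k,im=snap("side");pts("side",k,[("gauge_pad",124)])
```

```text
67.15 [ 537.84385711 -360.65042529  250.63199133]
17 (np.float64(276.47058823529414), np.float64(66.76470588235294)) tray xy -9.25881610995698 73.60985548309412
521 (np.float64(276.35124760076775), np.float64(179.35508637236086)) tray xy -9.22194610927545 -55.50837963729099
100 (np.float64(331.88), np.float64(68.19)) tray xy 53.64052702921824 72.19471144085072
524 (np.float64(327.42557251908397), np.float64(177.1259541984733)) tray xy 53.83075394508344 -52.61580019066402
0.64 ((-128.1442413330078, 0.74957275390625), (77.54961395263672, 25.490880966186523), 89.37347412109375)
side gauge_pad 0.93 [339.7 251.1] [553.1 -13.8]
```

All is placed, straight and centred, and the arm is clear, so I'm handing in.

```bash
python3 -c "
from plant import ticket
print(ticket.close_job())"
```

```text
the job is handed in; nothing more can be done
None
```

The job is handed in: both rods that were present lie flat and straight in their lanes, big ends to the tall wall (one was knocked askew during the run and I re-seated it). The gauge zero and the pin were both pressed in the order asked, and the pin lies lengthwise midway along the narrow bay.

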